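Clamp a heat sink to its mounting angle with a cam lever

TASK

Set up the bonding jig: stand the loose aluminium angle bracket flat on the jig's bed between the guide strips, its upright on the side of the stop block and its foot towards the jaw, then set the finned heat sink (fins up, long side along the clamping direction) centred on that foot between the upright and the jaw pad, and let go of it. Then push the cam lever round just far enough that the jaw takes up the gap and grips heat sink and bracket firmly against the stop, about 30 N, and leave the lever there; do not overrun, since too much squeeze bends the fins. Leave the other things on the table where they are.

Things in the scene. Friction and masses are not known exactly. Their poses are not given: they have to be found in the camera images.
- jig: Bonding jig fixed to the table: plywood base 124 mm (its x) by 226 mm (its y, -121 to +105), origin on the table, clamping direction +y. Bed = top of the base, 8 mm up. Two guide strips 5 mm high along y (y 2 to 66) at x -51..-43 and +43..+51. At the -y end a jaw carrier 56 mm wide, driven by the cam, slides along y.
- stop_line (a point): On the jig's bed at jig y = +73 mm, x = 0; axes as the jig's. The steel stop block (70 mm along x, 22 along y, 28 high over the bed with its screws) was screwed down by hand: its clamping face lies somewhere from here to 6 mm farther along +y (not reported).
- jaw_pad: Sprung rubber-faced pad of the jaw, 46 mm wide, face 16 to 38 mm above the table, axes as the jig's. The face lies 13 mm to the -y side of this origin, which is at the jig's origin at lever 0. The jaw advances along +y by 20 mm per rad of lever. The pad gives 1 mm per 6 N. A good grip is 12 to 45 N; above 60 N the fins bend.
- cam_lever (a joint): Cam lever angle, rad: 0 = jaw fully open, grows counter-clockwise from above, end 1.5; starts at 0 to 0.15. The pivot is stiff and holds the lever where it is left: at the knob it takes about 10 N square to the lever while the jaw runs free (0.95 N m), and every 10 N of clamping adds about 2.1 N.
- pivot (a point): Point on the lever's vertical pivot axis, 60 mm above the table, at jig x = 0, y = -64 mm. The parts at the pivot are no higher than 45 mm.
- knob (a point): Middle of the lever's black upright knob (diameter 20 mm, 38 to 85 mm above the table, this point at 60), 95 mm from the pivot axis; free all round above 38 mm. In the jig's frame the direction pivot to knob is at q - 2.32 rad from +x for lever value q: it points to -y and swings from the -x to the +x side. A flat bar 16 mm wide joins it to the pivot at 30 to 38 mm height.
- bracket_upright (a point): Centre of the upright of the loose aluminium angle bracket (170 g) that stands on its foot: upright 80 mm along its x, 8 mm thick (y), top 62 mm above the underside, this point 31 mm. Foot: 5 mm plate, 80 mm along x, reaching 64 mm from the upright's face to the bracket's -y. In the jig its axes match the jig's. Grip the upright's top across its 8 mm.
- heat_sink_centre (a point): Centre of the loose finned aluminium heat sink (75 to 130 g): 50 mm along its x, 60 along y, 28 high, fins up, point 14 mm above its underside; grip it across the 50 mm. It belongs on the bracket's foot, its y along the jig's y (either way round), midway along the bracket.
- bracket: The same bracket, with the same axes; origin on its underside, below the middle of the upright.
- heat_sink: The same heat sink; origin at the middle of its underside. (A smaller, square heat sink is a bystander.)
- marker: Bystander: marker pen with black cap, 135 mm, lying at the table's right.
- tape: Bystander: roll of black tape, 64 mm across, 19 mm high.
- small_heat_sink: Bystander: small square heat sink, 45 x 45 x 18 mm.

How it is judged:
On the way, in this order (a step that is already met when the one before it is completed fails the run):
1. the bracket stands flat in the jig between the guides, foot towards the jaw, released (x of bracket_upright in the frame of jig between -0.006 and 0.006 m and y of bracket_upright in the frame of jig between 0.045 and 0.08 m and z of bracket_upright in the frame of jig between 0.036 and 0.042 m and angle between bracket_upright's own z axis and vertical below 0.06 rad and angle between the x axis of bracket_upright and the x axis of jig, either way round below 0.08 rad and contact force between the fingers and bracket below 0.05 N), for 0.2 s.
2. the heat sink lies on the bracket's foot between upright and jaw, released, the jaw not yet pressing (x of bracket_upright in the frame of jig between -0.006 and 0.006 m and y of bracket_upright in the frame of jig between 0.045 and 0.08 m and z of bracket_upright in the frame of jig between 0.036 and 0.042 m and angle between bracket_upright's own z axis and vertical below 0.06 rad and angle between the x axis of bracket_upright and the x axis of jig, either way round below 0.08 rad and x of heat_sink_centre in the frame of bracket_upright between -0.012 and 0.012 m and y of heat_sink_centre in the frame of bracket_upright below -0.031 m and z of heat_sink_centre in the frame of bracket_upright between -0.015 and -0.009 m and angle between heat_sink_centre's own z axis and vertical below 0.08 rad and angle between the y axis of heat_sink_centre and the y axis of bracket_upright, either way round below 0.1 rad and contact force between the fingers and heat_sink below 0.05 N and contact force between jaw_pad and heat_sink below 2 N), for 0.2 s.
3. the jaw pad grips the heat sink with more than 12 N (x of bracket_upright in the frame of jig between -0.006 and 0.006 m and y of bracket_upright in the frame of jig between 0.045 and 0.08 m and z of bracket_upright in the frame of jig between 0.036 and 0.042 m and angle between bracket_upright's own z axis and vertical below 0.06 rad and angle between the x axis of bracket_upright and the x axis of jig, either way round below 0.08 rad and x of heat_sink_centre in the frame of bracket_upright between -0.012 and 0.012 m and y of heat_sink_centre in the frame of bracket_upright between -0.048 and -0.031 m and z of heat_sink_centre in the frame of bracket_upright between -0.015 and -0.009 m and angle between heat_sink_centre's own z axis and vertical below 0.08 rad and angle between the y axis of heat_sink_centre and the y axis of bracket_upright, either way round below 0.1 rad and contact force between jaw_pad and heat_sink above 12 N), for 0.2 s.
At the end, for the whole second after the job is handed in: Bracket flat and square (0.08 rad) on the bed within 6 mm of mid-way between the guides, foot to the jaw; heat sink flat on its foot, within 12 mm of its middle, square to 0.1 rad; pad presses heat sink with 12 to 45 N, heat sink presses bracket with over 10 N; at rest, released (all of step 3 and contact force between jaw_pad and heat_sink below 45 N and contact force between heat_sink and bracket above 10 N and value of joint cam_lever above 0.3 rad and linear speed of each of heat_sink, bracket below 0.01 m/s); the robot touches nothing.
It fails at once if overrun: the jaw pad squeezes the heat sink with more than 60 N (contact force between jaw_pad and heat_sink above 60 N).
It fails at once if a bystander (marker, tape roll, small heat sink) is moved by more than 30 mm (distance of any of marker, tape, small_heat_sink from where it was at the start of the episode above 0.03 m).
It also fails if it takes over 72 s, if anything falls off the work surface, if the arm or the gripper's body presses on something with over 40 N, if the wrist force passes 120 N, or if a joint passes its speed limit or range.

ROBOT

A 7-joint arm with a two-finger parallel gripper is mounted at the origin on a cart in front of the work surface, level with it; the furniture and walls round the work are solid. World frame = base frame: x ahead of the robot, y to its left, z up, the work surface at z = 0. Lengths are in m, angles in rad, forces in N, time in s.
With the tool pointing down it reaches from about 0.425 to 0.875 m from the base axis. Payload 4.7 kg.
Tool frame: the origin (TCP) lies on the centre line of the jaws, within the pads' length; the fingertips stand robot.tip_reach ahead of it and the grasp point (between the pads) lies 5 mm behind it (robot.tip_reach is the distance from the TCP to the fingertips, in m); z points along the fingers, y is the direction in which the jaws open and shut (so a half turn about z gives the same grasp; the last joint's range is limited). The gripper opens to 87 mm and grips with 3 to 60 N. Pads are 19 mm wide; open, the fingers measure 117 mm over their backs; the gripper's body (75 mm by 190 mm) begins 51 mm behind the grasp point.
Start: joints at [1.211, 0.321, -0.07, 1.45, 0.023, 1.371, -0.057], TCP at [0.237, -0.605, 0.211] pointing down, gripper open.
Joint ranges: [-2.86, 2.86], [-0.3, 2.09], [-1.38, 1.24], [0.06, 2.45], [-1.56, 4.7], [0.09, 2.05], [-2.69, 2.69]. Speed limits (rad/s): [2.57, 2.57, 3.14, 3.14, 3.14, 3.14, 3.14].

INTERFACE

Orientations are given as a rotation vector (axis times angle).
In Python, from plant import robot gives the robot as it stands. Calls block until the motion is done:
- robot.move_ptp(position, orientation): joint-space move of the TCP to a pose.
- robot.servo_line(position, frame=None, speed=0.15): straight line of the TCP; frame=None keeps the orientation; speed is the mean speed in m/s.
- robot.move_j(angles): joint-space move.
- robot.ungrasp() and robot.grab(squeeze=None): open the fingers fully, or close them until they stop; squeeze is the grip in N (None keeps the last).
- robot.wait(seconds).
- robot.ik(position, orientation): joint angles nearest the present ones, or None.
- robot.get_obs(): the state.
- robot.camera(name): name is "side" or "top"; returns a dict with "color" (384x512x3 uint8, red, green, blue), "z_map" (384x512 float32, m along the optical axis (not along the pixel's ray), 0 where there is no reading), "K" (3x3 intrinsics, pixels), "rvec" (rotation vector, rad) and "tvec" (3), from world to camera coordinates, as OpenCV has them. Camera axes: x right, y down, z forward; pixel columns grow to the right and rows downward; lengths in m; the calibration is good to about 2 mm. A picture is of the moment at which its call begins.
A pose or a line that the arm cannot do raises robot.Unreachable and nothing moves.
- robot.close_job(): hands the job in, once; it reports no verdict.
The state is a dict: "time_s": time; "qpos": joint angles; "joint_velocities": joint speeds; "joint_efforts": joint torques, N m; "tool_pos": TCP position; "orientation": TCP orientation; "wrist_force": force on the tool from outside, world axes, zero at the start; "torque": the same for the moment, N m; "opening": finger opening in m.
Only numpy, scipy, OpenCV 4.12 (cv2) and the standard library are available. Lean on these libraries where they do the work, as an engineer would, in place of code of your own. Each camera call takes 0.05 s, during which the arm holds its last target.

## Working session

There is one attempt and no reset: what is moved stays moved. The work goes in short steps, each a Python script; the robot and the scene stay as the last script left them, time stands still between calls to the robot, and variables do not carry over. Pictures are saved under pics/ and viewed, and the job is handed in when it is done.

```bash
ls; mkdir -p pics; python3 - <<'E'
from plant import robot
import cv2,numpy as np
o=robot.get_obs();print({k:np.round(v,3) for k,v in o.items()},robot.tip_reach)
for n in("side","top"):
    c=robot.camera(n);np.savez(f"pics/{n}0.npz",**c)
    cv2.imwrite(f"pics/{n}0.png",cv2.resize(c["color"][:,:,::-1],(800,600),interpolation=cv2.INTER_CUBIC));print(c["K"],c["rvec"],c["tvec"])
E
```

```text
pics
{'time_s': np.float64(0.0), 'qpos': array([ 1.211,  0.322, -0.07 ,  1.452,  0.023,  1.371, -0.057]), 'joint_velocities': array([ 0.001,  0.001,  0.001,  0.001,  0.   , -0.   , -0.   ]), 'joint_efforts': array([ 0.0000e+00, -4.9129e+01, -4.0400e-01, -3.1253e+01, -6.4000e-02,
        4.4000e-02,  0.0000e+00]), 'tool_pos': array([ 0.237, -0.605,  0.21 ]), 'orientation': array([-3.085e+00, -5.830e-01,  1.000e-03]), 'wrist_force': array([-0.664, -0.805, -0.013]), 'torque': array([-0.01 , -0.062, -0.023]), 'opening': np.float64(0.087)} 0.014
[[420.2964987    0.         258.90013586]
 [  0.         420.2964987  193.21626349]
 [  0.           0.           1.        ]] [ 1.93539554  0.0263016  -0.04882329] [-0.57080746  0.03640217  1.46481605]
[[375.59053504   0.         255.38855405]
 [  0.         375.59053504 191.53462988]
 [  0.           0.           1.        ]] [ 2.11527484 -2.09328415  0.17866816] [-0.01903583  0.56798654  0.98320377]
```

View pics/side0.png

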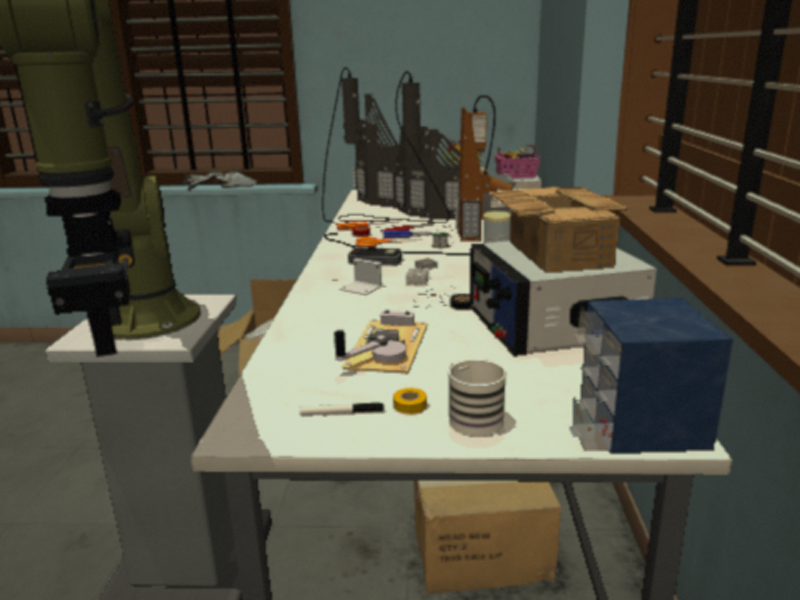

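View pics/top0.png

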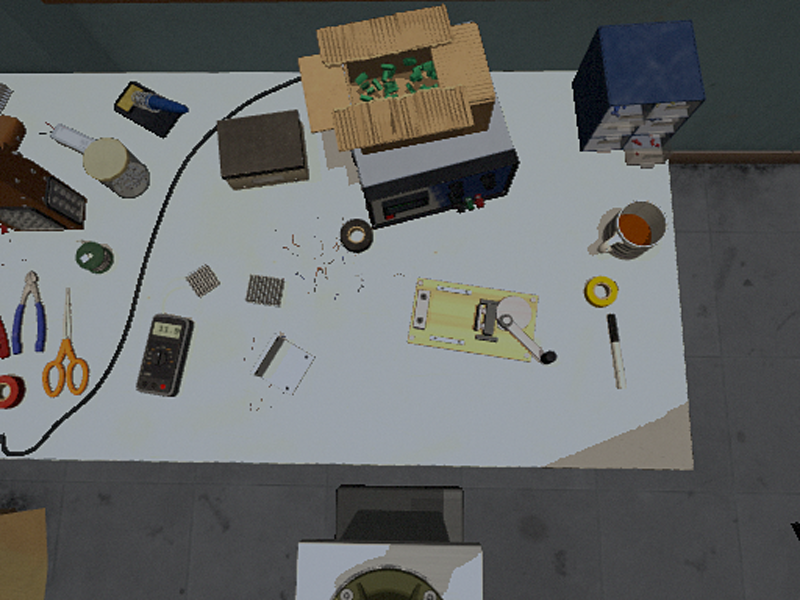

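```bash
cat > h.py <<'E'
import numpy as np,cv2
def load(n): return dict(np.load(f"pics/{n}.npz"))
def pix2w(c,u,v,z=None):
    """pixel(native)->world; on plane z, or by depth map"""
    R=cv2.Rodrigues(c["rvec"])[0];t=c["tvec"]
    d=np.linalg.inv(c["K"])@[u,v,1.]
    o=-R.T@t; dw=R.T@d
    if z is None:
        return o+dw*c["z_map"][int(round(v)),int(round(u))]
    return o+dw*(z-o[2])/dw[2]
def w2pix(c,P):
    return cv2.projectPoints(np.atleast_2d(np.float64(P)),c["rvec"],c["tvec"],c["K"],None)[0][:,0]
def crop(c,u0,v0,u1,v1,s,fn):
    im=cv2.resize(c["color"][v0:v1,u0:u1,::-1],None,fx=s,fy=s,interpolation=cv2.INTER_CUBIC)
    for u in range((u0+9)//10*10,u1,10):
        x=int((u-u0+.5)*s); cv2.line(im,(x,0),(x,5),(0,0,255),1); cv2.putText(im,str(u),(x-8,15),0,.35,(0,0,255),1)
    for v in range((v0+9)//10*10,v1,10):
        y=int((v-v0+.5)*s); cv2.line(im,(0,y),(5,y),(0,0,255),1); cv2.putText(im,str(v),(6,y+4),0,.35,(0,0,255),1)
    cv2.imwrite(fn,im)
E
python3 - <<'E'
from h import *
c=load("top0")
R=cv2.Rodrigues(c["rvec"])[0];print(-R.T@c["tvec"],R.round(3))
crop(c,255,170,355,240,8,"pics/jig0.png")
crop(c,110,160,220,260,6,"pics/parts0.png")
E
```

```text
[ 0.36384483 -0.04389212  1.07487262] [[ 0.013 -1.    -0.028]
 [-0.98  -0.008 -0.197]
 [ 0.197  0.03  -0.98 ]]
```

View pics/jig0.png

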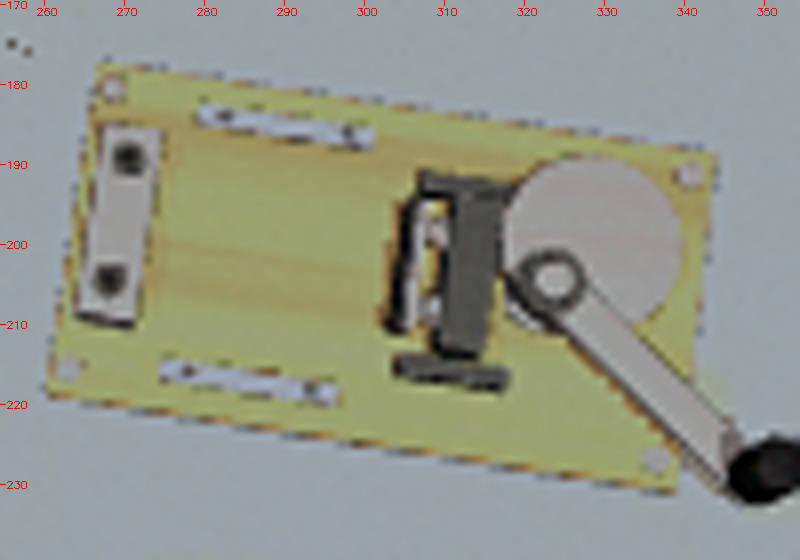

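View pics/parts0.png

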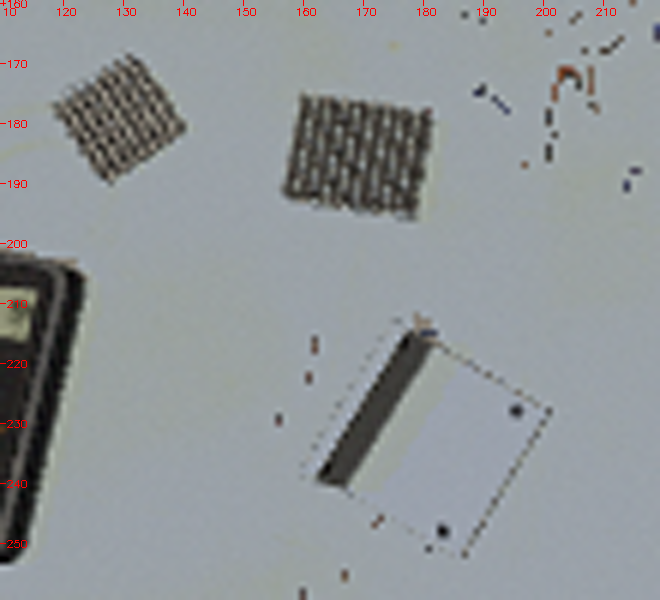

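```bash
python3 - <<'E'
from h import *
np.set_printoptions(linewidth=220)
c=load("top0")
R=cv2.Rodrigues(c["rvec"])[0];t=c["tvec"]
vv,uu=np.mgrid[0:384,0:512]
d=np.stack([uu,vv,np.ones_like(uu)],-1)@np.linalg.inv(c["K"]).T*c["z_map"][...,None]
W=(d-t)@R
H=(W[...,2]*1000).round().astype(int)
print(H[212:256:2,158:206:2])
print(H[172:198:3,154:186:3])
s=load("side0")
crop(s,200,160,290,200,8,"pics/side_parts0.png")
crop(s,205,190,285,245,9,"pics/side_jig0.png")
E
```

```text
[[   1    0    2    0    0    3    6    3   -3   -1    2    1    2    0    2   -1    0    1    1    0    3    1    2    3]
 [   0    3   -1    1   -2   -3    0    1   -1   62   -1   -1   -6    1    3   -1    1   -3    0    4    4   -4    3    4]
 [   3    2    2    1    1    0   -1    1   62   63   52   30    2   -2   -1    1    0    2    3   -3   -1   -2   -1    1]
 [   2    1    4    1    1    3    0    4   62   56   41   19    4    1   -1   -1    0    2    3   -1    4   -2    0   -1]
 [  -4   -3    2    2   -1   -2    1   63   63   48   23    7    7    7    5   -3   -1    2    2   -1   -1    0    1    3]
 [  -2    1   -2    2    0    2   62   62   53   35   17    1    8    6    4    5    4    1    1    1   -3    2    4    2]
 [  -1    0    2    1   -1   -1   66   57   40   22    5    6    3    5    5    9    4    4    2    0    0   -3    0    0]
 [   0    2    2    1 1075   64   60   49   29   12    7    5    2    5    3    8    6    4    5    6    2    0    4   -1]
 [   1    1   -1    1   58   63   52   38   16    4    6    6    9    7    6    6    7    3    6    6   10    7    2
[... 1231 characters left out ...]
   4]
 [   1    1    2    3   -1   -2    3    0    1    2    1    1    7    5    4    0   -1    0    0    0    0    3    0    1]
 [   0   -3    0   -1   -4    3   -1   -3    0   -2    5   -1   -1    1    7    2    1    2    1    0   -1    1    1    1]
 [   2    0    4    1    2    0    4    1    2    1    4    0    2    2   -2    0    1    1    1    1    4    2    2    0]]
[[ 0  2  0  1  1  0  0  3  1 -4  1]
 [-1  3 29 -2  5 -2 -1  0  2 -2  0]
 [ 2  2 24 17 12 32 28 22  2  3 -1]
 [ 2  1 19 11 27 25 23 15 11  2  2]
 [ 0  0 10 27 22 18 14 11 28  2 -1]
 [ 0 -1 29 20 18 13 14 31 23  0 -1]
 [ 0 31 22 15 14  9 30 26 17 -1  3]
 [-1  1  9 13  8 29 22 18 10  1  2]
 [ 2  1  2  1  3 -1  2  0  0  2  0]]
```

View pics/side_parts0.png

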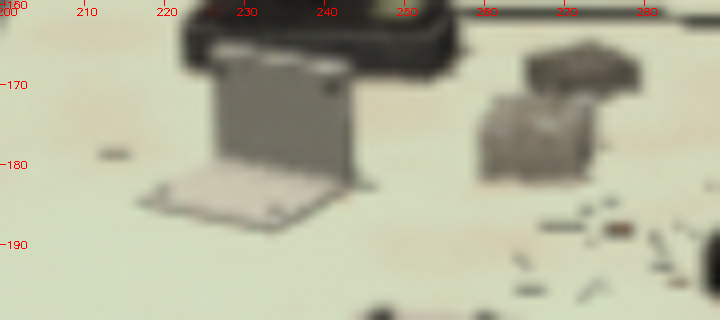

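View pics/side_jig0.png

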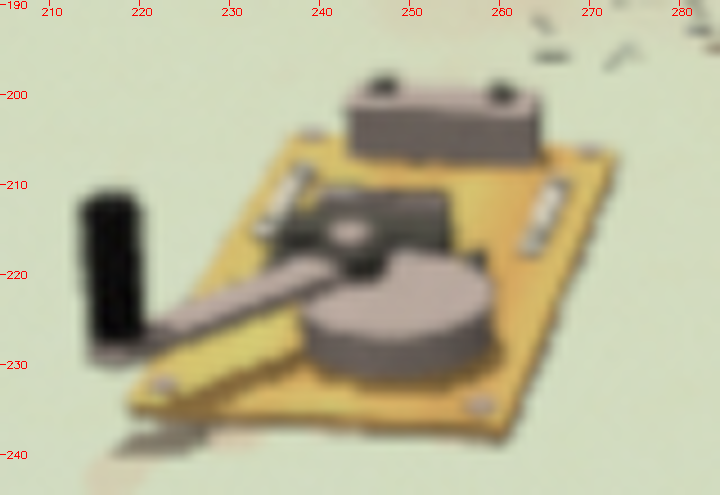

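```bash
cat >> h.py <<'E'
from scipy.optimize import least_squares
def fit(c,model,pix,x0):
    model=np.array(model,float)/1000;pix=np.array(pix)
    def f(p):
        cs,sn=np.cos(p[2]),np.sin(p[2])
        W=np.c_[p[0]+cs*model[:,0]-sn*model[:,1],p[1]+sn*model[:,0]+cs*model[:,1],model[:,2]]
        return (w2pix(c,W)-pix).ravel()
    r=least_squares(f,x0,loss='soft_l1'); return r.x,f(r.x).reshape(-1,2)
def cr(pts,u0,v0,s): return np.array(pts)/s+[u0-.5,v0-.5]
E
python3 - <<'E'
from h import *
np.set_printoptions(suppress=True,precision=4)
c=load("top0")
j=cr([(100,63),(717,155),(680,493),(45,395)],255,170,8)
p,r=fit(c,[(62,105,8),(62,-121,8),(-62,-121,8),(-62,105,8)],j,[.4,-.2,0]);print("jig",p,r.ravel().round(2));J=p
g=cr([(550,408),(465,557),(397,316),(303,477),(409,330),(320,485)],110,160,6)
p,r=fit(c,[(40,-68,5),(-40,-68,5),(40,4,62),(-40,4,62),(40,-4,62),(-40,-4,62)],g,[.35,.2,-.5]);print("br",p,r.ravel().round(2))
h=cr([(303,93),(433,108),(416,222),(284,198)],110,160,6)
p,r=fit(c,[(25,30,28),(25,-30,28),(-25,-30,28),(-25,30,28)],h,[.4,.2,0]);print("hs",p,r.ravel().round(2))
def inv(P):
    d=P[:2]-J[:2];cs,sn=np.cos(J[2]),np.sin(J[2]);return np.r_[cs*d[0]+sn*d[1],-sn*d[0]+cs*d[1]]
print("stop face top corners", [inv(pix2w(c,*q,.036)) for q in cr([(162,128),(135,328),(150,228)],255,170,8)])
print("stop depth", pix2w(c,269,200))
k=cr([(765,470)],255,170,8)[0]
for z in(.085,):print("knob",inv(pix2w(c,*k,z)))
# side-camera cross check
s=load("side0")
def jw(x,y,z):
    cs,sn=np.cos(J[2]),np.sin(J[2]);return [J[0]+cs*x-sn*y,J[1]+sn*x+cs*y,z]
print(w2pix(s,[jw(62,105,.008),jw(62,-121,.008),jw(-62,-121,.008),jw(-62,105,.008)]), cr([(618,155),(505,440),(130,408),(290,138)],205,190,9))
E
```

```text
jig [ 0.5441 -0.1394 -0.145 ] [-0.18 -0.15  0.2  -0.14 -0.12  0.15  0.1   0.12]
br [ 0.4685  0.2205 -0.486 ] [ 0.24  0.05  0.23  0.07 -0.41  0.72  0.09 -0.29  0.09 -0.23 -0.24 -0.2 ]
hs [ 0.5904  0.2353 -0.1197] [ 0.69  0.54 -0.62  0.59 -0.77 -1.5   0.7  -0.12]
stop face top corners [array([0.0349, 0.0782]), array([-0.0371,  0.077 ]), array([-0.0012,  0.0771])]
stop depth [ 0.549  -0.0511  0.0316]
knob [-0.0592 -0.1341]
[[650.3666  26.5971]
 [125.4017  33.9055]
 [615.3923  22.1581]
 [ 98.8633  38.7289]] [[273.1667 206.7222]
 [260.6111 238.3889]
 [218.9444 234.8333]
 [236.7222 204.8333]]
```

```bash
python3 - <<'E'
from h import *
np.set_printoptions(suppress=True,precision=4)
c=load("top0");s=load("side0")
J=np.array([ 0.5441,-0.1394,-0.145 ])
def tf(P,x,y,z):
    cs,sn=np.cos(P[2]),np.sin(P[2]);x,y,z=x/1e3,y/1e3,z/1e3;return [P[0]+cs*x-sn*y,P[1]+sn*x+cs*y,z]
print((w2pix(s,[tf(J,*q) for q in[(62,105,8),(62,-121,8),(-62,-121,8),(-62,105,8)]])- cr([(618,155),(505,440),(130,408),(290,138)],205,190,9)).ravel())
B=[.4685,.2205,-.486]
print((w2pix(s,[tf(B,*q) for q in[(40,-68,5),(-40,-68,5),(-40,4,62),(40,4,62)]])-cr([(275,230),(137,202),(215,45),(352,62)],200,160,8)).ravel())
# heat sink mask
g=cv2.cvtColor(c["color"],cv2.COLOR_RGB2GRAY)[165:205,148:192].copy()
g2=cv2.resize(g,None,fx=8,fy=8,interpolation=cv2.INTER_CUBIC)
m=(g2<135).astype(np.uint8);m=cv2.morphologyEx(m,cv2.MORPH_CLOSE,np.ones((25,25)))
n,l,st,ce=cv2.connectedComponentsWithStats(m);i=1+st[1:,4].argmax()
r=cv2.minAreaRect(np.argwhere(l==i)[:,::-1].astype(np.float32));print(r, g.max(),g.min())
cen=np.array(r[0])/8+[148-.5+.06,165-.5+.06];bx=cv2.boxPoints(r)/8+[147.5,164.5]
print(cen,bx)
for z in(.0,.028):print(pix2w(c,*cen,z),[pix2w(c,*b,z)[:2].round(4) for b in bx])
crop(c,148,165,192,205,16,"pics/hs0.png")
E
```

```text
[-0.0437 -0.9316  0.0907 -1.9996 -0.7028 -1.2575 -0.0361 -0.9576]
[ 0.0746 -0.7189 -0.1056 -0.47    0.0404 -0.052   0.1742  0.543 ]
((172.61001586914062, 167.73001098632812), (191.48452758789062, 155.13925170898438), 8.13010311126709) 167 31
[169.1363 185.5263] [[155.8575 193.3725]
 [158.6    174.175 ]
 [182.295  177.56  ]
 [179.5525 196.7575]]
[0.5955 0.2433 0.    ] [array([0.5717, 0.2812]), array([0.6298, 0.2768]), array([0.6199, 0.2055]), array([0.5621, 0.2106])]
[0.5895 0.2358 0.028 ] [array([0.5663, 0.2727]), array([0.6229, 0.2684]), array([0.6133, 0.199 ]), array([0.557 , 0.2039])]
```

View pics/hs0.png

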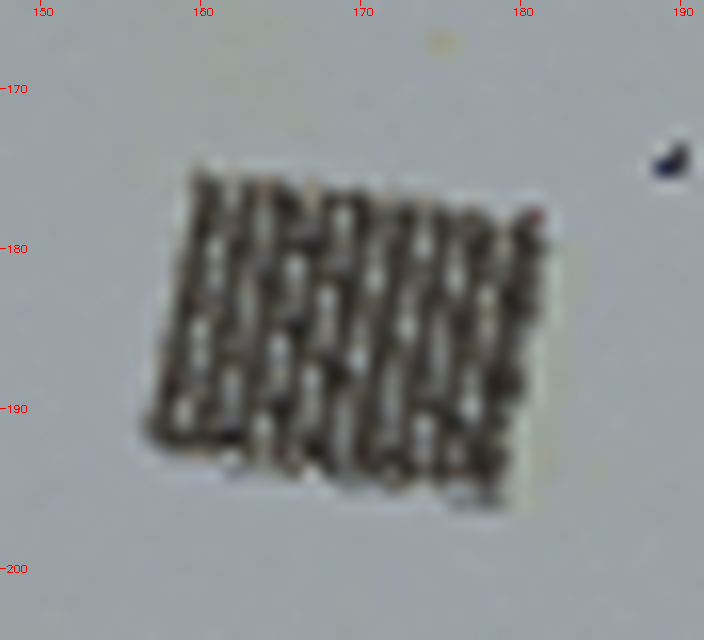

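```bash
cat >> h.py <<'E'
J=np.array([ 0.5441,-0.1394,-0.145 ])
def tf(P,x,y):
    cs,sn=np.cos(P[2]),np.sin(P[2]);return np.array([P[0]+cs*x-sn*y,P[1]+sn*x+cs*y])
def ori(th):
    c,s=np.cos(th),np.sin(th)
    return cv2.Rodrigues(np.array([[-s,c,0],[c,s,0],[0,0,-1.]]))[0].ravel()
def best(robot,p,th,qref=None):
    q0=np.array(robot.get_obs()["qpos"]) if qref is None else qref;o=[]
    for t in(th,th+np.pi):
        q=robot.ik(p,ori(t))
        if q is not None:o.append((abs(np.array(q)-q0).max(),t,np.array(q)))
    return min(o,key=lambda a:a[0])
def st(robot,m=""):
    o=robot.get_obs();print(m,round(float(o["time_s"]),2),"tcp",np.round(o["tool_pos"],4),"F",np.round(o["wrist_force"],1),"T",np.round(o["torque"],2),"op",round(float(o["opening"]),4));return o
E
python3 - <<'E'
from h import *
from plant import robot
B=np.array([.4685,.2205,-.486])
for n,p,th in[("br",[*B[:2],.16],B[2]+np.pi/2),("brj",[*tf(J,0,67),.16],J[2]+np.pi/2),("hs",[.59,.2355,.12],-.12),("hsj",[*tf(J,0,29.5),.12],J[2]),("knob",[*tf(J,-59/1e3,-134/1e3),.13],J[2]-2.27+np.pi/2)]:
    if n in("brj","hsj"): p=[*tf(J,0,(.067 if n=="brj" else .0295)),p[2]]
    for t in(th,th+np.pi):
        q=robot.ik(p,ori(t));print(n,np.round(p,3),None if q is None else np.round(q,2))
E
```

```text
br [0.468 0.22  0.16 ] [ 0.52  0.2  -1.1   1.82  0.19  1.24  0.45]
br [0.468 0.22  0.16 ] [ 0.45  0.17 -1.02  1.82  0.16  1.24 -2.67]
brj [ 0.554 -0.073  0.16 ] [ 0.75  0.23 -0.75  1.73  0.17  1.25  1.38]
brj [ 0.554 -0.073  0.16 ] [ 0.6   0.2  -0.58  1.73  0.12  1.24 -1.72]
hs [0.59  0.236 0.12 ] [ 0.36  0.57 -1.06  1.58  0.51  1.3  -0.9 ]
hs [0.59  0.236 0.12 ] [ 0.42  0.64 -1.18  1.57  0.6   1.34  2.19]
hsj [ 0.548 -0.11   0.12 ] [ 0.7   0.25 -0.62  1.78  0.15  1.17 -0.11]
hsj [ 0.548 -0.11   0.12 ] None
knob [ 0.466 -0.263  0.13 ] [ 0.82  0.16 -0.39  1.83  0.06  1.17 -0.43]
knob [ 0.466 -0.263  0.13 ] [ 1.48  0.33 -1.17  1.81  0.33  1.22  2.51]
```

```bash
python3 - <<'E'
from h import *
from plant import robot
B=np.array([.4685,.2205,-.486]);o=ori(B[2]+np.pi/2)
robot.move_ptp([*B[:2],.14],o);st(robot,"above")
c=robot.camera("top");np.savez("pics/top1.npz",**c);crop(c,110,160,220,260,6,"pics/a1.png")
robot.servo_line([*B[:2],.052],speed=.12);st(robot,"down")
robot.grab(squeeze=40);st(robot,"grip")
robot.servo_line([*B[:2],.12],speed=.12);st(robot,"up")
c=robot.camera("top");np.savez("pics/top2.npz",**c);crop(c,110,160,220,260,6,"pics/a2.png")
c=robot.camera("side");np.savez("pics/side2.npz",**c);crop(c,180,120,290,200,7,"pics/s2.png")
E
```

```text
above 3.12 tcp [0.4691 0.2196 0.1399] F [ 0.9 -0.4  0.1] T [ 0.06 -0.13 -0.01] op 0.0869
down 4.05 tcp [0.4689 0.221  0.0526] F [-0.4  0.3  1.2] T [ 0.1  -0.19  0.  ] op 0.0866
grip 5.58 tcp [0.4685 0.2205 0.052 ] F [0.1 0.7 0.9] T [ 0.05 -0.12 -0.04] op 0.0002
up 6.29 tcp [0.4683 0.22   0.1196] F [-0.5 -0.2  0. ] T [ 0.04 -0.11 -0.02] op 0.0006
```

View pics/a2.png

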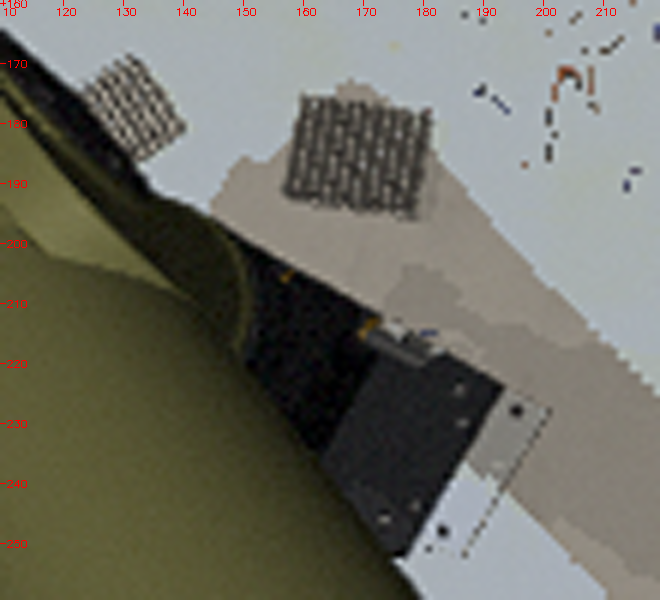

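View pics/s2.png

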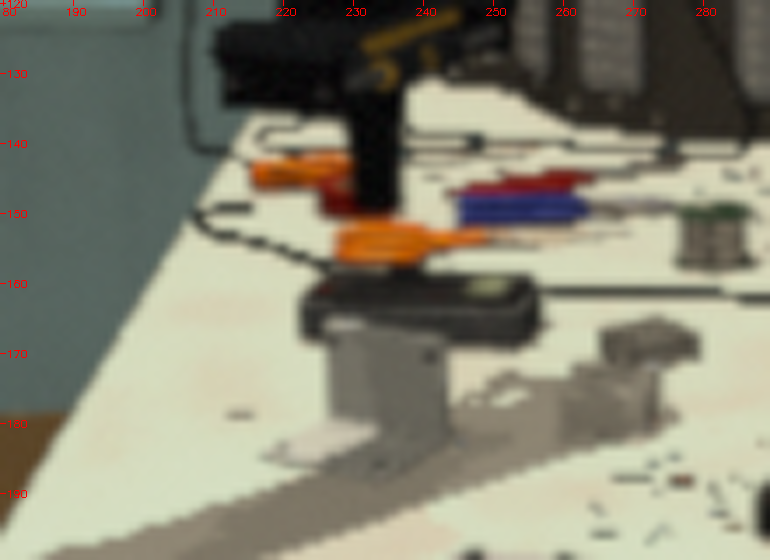

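```bash
python3 - <<'E'
from h import *
s=load("side2");c=load("top2")
P=np.array([.4683,.22,.1196])
for dz in(-.014,0,.051):print(dz,w2pix(s,P+[0,0,dz]),w2pix(c,P+[0,0,dz]))
B=np.array([.4685,.2205,-.486])
print(w2pix(s,[[*tf(B,*q),.062] for q in((-.04,-.004),(.04,-.004),(0,0))]))
print(w2pix(c,[[*tf(B,*q),.062] for q in((-.04,-.004),(.04,-.004),(0,0))]))
from plant import robot
print(robot.tip_reach);st(robot)
E
```

```text
-0.014 [[233.82957464 155.84817075]] [[164.90824083 224.71552459]]
0 [[233.67276063 152.30869948]] [[163.47088556 224.11432644]]
0.051 [[233.09317134 139.22670696]] [[157.87009793 221.77170229]]
[[225.25707187 165.61415602]
 [242.55748568 168.35796268]
 [234.37573099 166.69295689]]
[[162.58463204 240.12289397]
 [177.7418212  214.25718577]
 [168.9587909  226.4089501 ]]
0.014
 6.39 tcp [0.4679 0.22   0.1191] F [-0.7  0.1  0.5] T [ 0.09 -0.14  0.02] op 0.0005
```

```bash
python3 - <<'E'
from h import *
np.set_printoptions(suppress=True,precision=3,linewidth=200)
s=load("side2")
for v in range(128,158,2):
    print(v,s["color"][v,234],[pix2w(s,u,v).round(3) for u in(232,234,236)])
print("bracket top",[pix2w(s,u,v).round(3) for u,v in((232,172),(240,172),(232,167),(240,168.5))])
print("table", [pix2w(s,u,v).round(3) for u,v in((220,200),(250,195),(215,175))])
crop(s,205,110,265,160,12,"pics/s2b.png")
E
```

```text
128 [62 48 21] [array([0.47 , 0.185, 0.221]), array([0.478, 0.176, 0.223]), array([0.486, 0.173, 0.223])]
130 [59 53 40] [array([0.472, 0.161, 0.219]), array([0.479, 0.17 , 0.217]), array([0.485, 0.18 , 0.215])]
132 [57 45 24] [array([0.471, 0.167, 0.21 ]), array([0.478, 0.174, 0.209]), array([0.486, 0.169, 0.209])]
134 [ 9  8 10] [array([0.468, 0.19 , 0.198]), array([0.474, 0.208, 0.193]), array([0.48, 0.22, 0.19])]
136 [ 9 11 10] [array([0.467, 0.196, 0.189]), array([0.474, 0.205, 0.187]), array([0.48 , 0.215, 0.184])]
138 [4 9 7] [array([0.466, 0.204, 0.179]), array([0.473, 0.207, 0.178]), array([0.48 , 0.217, 0.176])]
140 [11  9  9] [array([0.466, 0.202, 0.172]), array([0.473, 0.208, 0.171]), array([0.479, 0.22 , 0.168])]
142 [9 9 9] [array([0.466, 0.198, 0.165]), array([0.473, 0.2  , 0.165]), array([0.479, 0.222, 0.159])]
144 [8 8 7] [array([0.465, 0.209, 0.155]), array([0.473, 0.203, 0.156]), array([0.479, 0.215, 0.153])]
146 [6 7 7] [array([0.464, 0.215, 0.146]), array([0.472, 0.205, 0.148]), array([0.479, 0.217, 0.145])]
148 [14 13 14] [array([0.463, 0.213, 0.139]), array([0.472, 0.203, 0.141]), array([0.478, 0.22 , 0.136])]
150 [70 32 16] [array([0.463, 0.212, 0.131]), array([0.471, 0.206, 0.132]), array([0.428, 0.696, 0.001])]
152 [198  96   7] [array([0.415, 0.627, 0.01 ]), array([0.426, 0.62 , 0.012]), array([0.434, 0.638, 0.007])]
154 [193 102  15] [array([0.419, 0.591, 0.01 ]), array([0.429, 0.59 , 0.01 ]), array([0.439, 0.587, 0.011])]
156 [191 112  34] [array([0.423, 0.556, 0.01 ]), array([0.431, 0.562, 0.008]), array([0.441, 0.555, 0.01 ])]
bracket top [array([0.459, 0.214, 0.043]), array([0.491, 0.202, 0.046]), array([0.46 , 0.214, 0.063]), array([0.492, 0.199, 0.061])]
table [array([ 0.434,  0.03 , -0.   ]), array([0.537, 0.072, 0.002]), array([0.378, 0.304, 0.001])]
```

View pics/s2b.png

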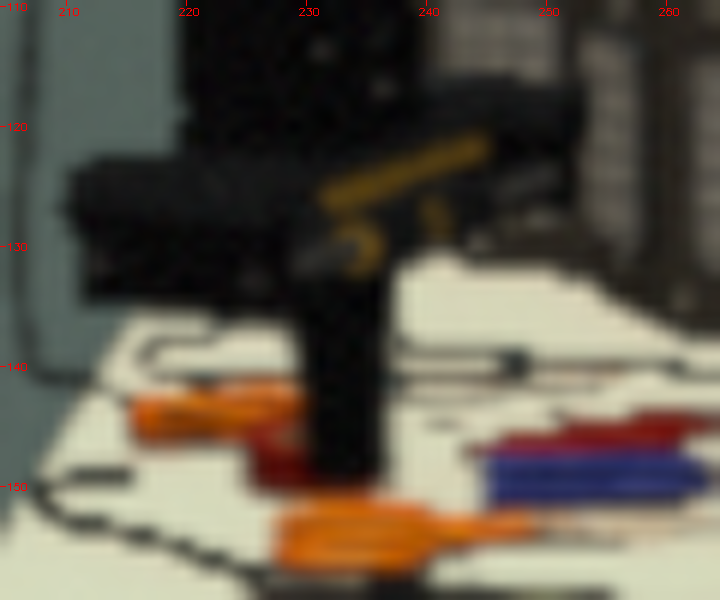

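```bash
python3 - <<'E'
from h import *
from plant import robot
np.set_printoptions(suppress=True,precision=3,linewidth=200)
B=np.array([.4685,.2205,-.486])
robot.ungrasp();st(robot)
c=robot.camera("side");np.savez("pics/side3.npz",**c);crop(c,195,110,275,175,10,"pics/s3.png")
R=cv2.Rodrigues(c["rvec"])[0];t=c["tvec"]
vv,uu=np.mgrid[0:384,0:512]
W=(np.stack([uu,vv,np.ones_like(uu)],-1)@np.linalg.inv(c["K"]).T*c["z_map"][...,None]-t)@R
m=(c["color"].max(-1)<60)&(abs(W[...,0]-.468)<.08)&(abs(W[...,1]-.22)<.08)&(W[...,2]>.07)&(W[...,2]<.2)
print(m.sum(),W[m].min(0)); Q=W[m];print(Q[Q[:,2].argsort()][:25])
E
```

```text
7.91 tcp [0.469 0.221 0.12 ] F [-0.5  0.7 -0.3] T [ 0.05 -0.18  0.  ] op 0.087
143 [0.437 0.159 0.138]
[[0.486 0.261 0.138]
 [0.442 0.173 0.138]
 [0.49  0.258 0.138]
 [0.494 0.252 0.14 ]
 [0.446 0.165 0.14 ]
 [0.499 0.249 0.14 ]
 [0.454 0.162 0.141]
 [0.45  0.162 0.141]
 [0.441 0.175 0.141]
 [0.486 0.262 0.141]
 [0.49  0.259 0.142]
 [0.446 0.171 0.142]
 [0.453 0.169 0.143]
 [0.45  0.169 0.143]
 [0.494 0.255 0.143]
 [0.498 0.254 0.143]
 [0.448 0.179 0.144]
 [0.453 0.17  0.146]
 [0.498 0.256 0.147]
 [0.446 0.168 0.147]
 [0.487 0.255 0.147]
 [0.491 0.255 0.147]
 [0.495 0.255 0.147]
 [0.443 0.167 0.147]
 [0.442 0.177 0.148]]
```

View pics/s3.png

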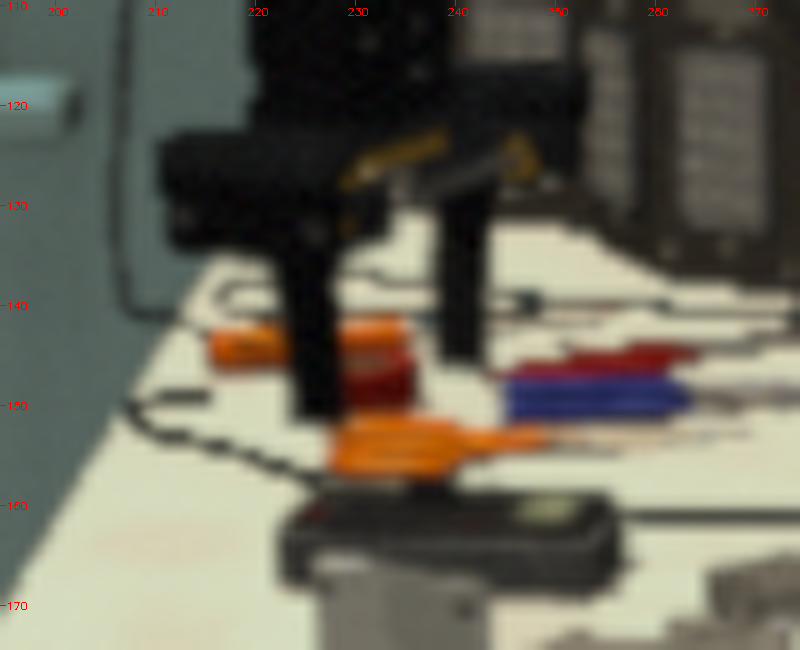

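```bash
python3 - <<'E'
from h import *
from plant import robot
B=np.array([.4685,.2205,-.486])
robot.servo_line([*B[:2],.026],speed=.12);st(robot,"down")
c=robot.camera("side");np.savez("pics/side4.npz",**c);crop(c,195,140,275,195,10,"pics/s4.png")
E
```

```text
down 8.89 tcp [0.469  0.221  0.0266] F [ 0.6 -0.5 -0. ] T [ 0.09 -0.18  0.  ] op 0.087
```

View pics/s4.png

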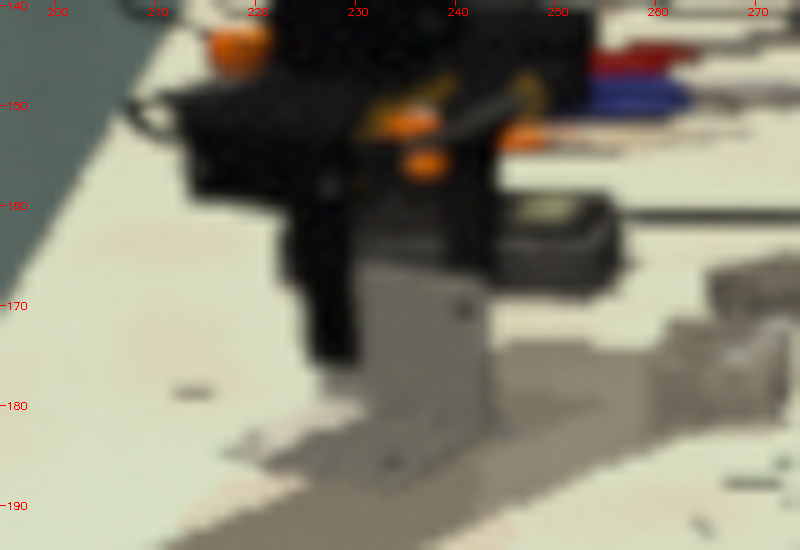

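```bash
python3 - <<'E'
from h import *
s=load("side4")
th=-.486+np.pi/2
f=np.array([.469,.221])-np.array([np.cos(th),np.sin(th)])*.051
for z in(.0,.012,.03,.035,.04,.045):print(z,w2pix(s,[*f,z]))
print([pix2w(s,u,v).round(3) for u,v in((225,175),(227,175),(226,173),(228,170))])
E
```

```text
0.0 [[227.86560818 185.71835169]]
0.012 [[227.7151468  182.76095506]]
0.03 [[227.48794384 178.29516292]]
0.035 [[227.42450763 177.04829126]]
0.04 [[227.36092955 175.798631  ]]
0.045 [[227.29720912 174.54617278]]
[array([0.436, 0.178, 0.043]), array([0.444, 0.174, 0.044]), array([0.441, 0.17 , 0.053]), array([0.45 , 0.169, 0.065])]
```

```bash
python3 - <<'E'
from h import *
from plant import robot
B=np.array([.4685,.2205,-.486])
robot.grab(squeeze=40);st(robot,"grip")
robot.servo_line([*B[:2],.090],speed=.12);st(robot,"up")
c=robot.camera("side");np.savez("pics/side5.npz",**c);crop(c,195,120,275,195,10,"pics/s5.png")
E
```

```text
grip 10.18 tcp [0.4685 0.2205 0.026 ] F [-0.6  1.2  0.4] T [ 0.14 -0.16 -0.04] op 0.0079
up 10.87 tcp [0.4683 0.22   0.0896] F [ 0.5 -0.3 -1. ] T [ 0.08 -0.12 -0.02] op 0.0077
```

View pics/s5.png

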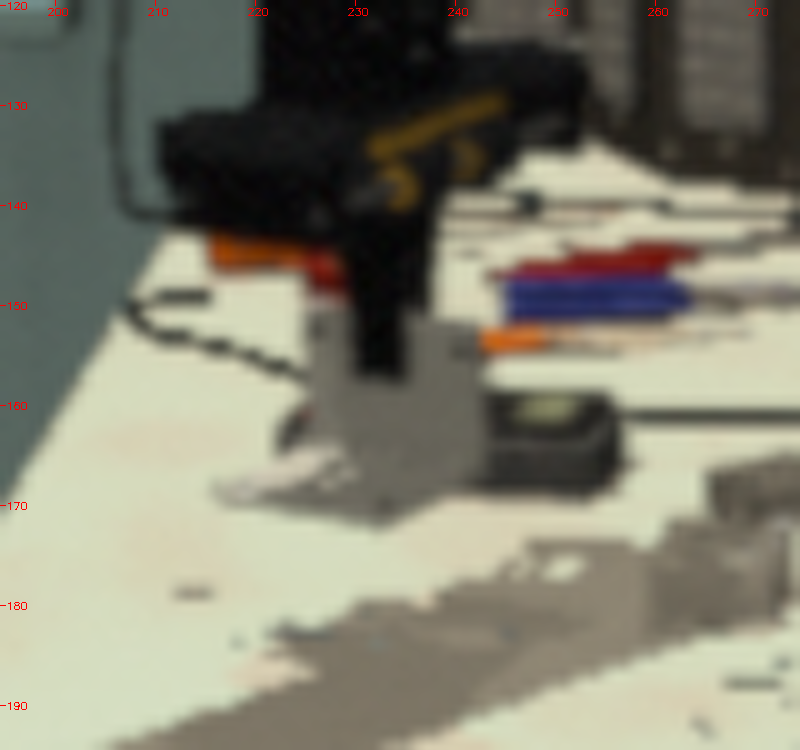

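```bash
python3 - <<'E'
from h import *
from plant import robot
p=tf(J,0,.067);o=ori(J[2]+np.pi/2)
robot.move_ptp([*p,.125],o);st(robot,"above")
robot.servo_line([*p,.05],speed=.12);robot.wait(.3);st(robot,"50")
c=robot.camera("side");np.savez("pics/side6.npz",**c);crop(c,205,170,290,245,9,"pics/s6.png")
c=robot.camera("top");np.savez("pics/top6.npz",**c);crop(c,255,170,355,240,8,"pics/t6.png")
E
```

```text
above 12.09 tcp [ 0.5534 -0.0712  0.1247] F [-0.   0.9 -2.3] T [ 0.08 -0.16 -0.02] op 0.0077
50 13.17 tcp [ 0.5542 -0.0733  0.0506] F [ 0.1 -0.1 -1.7] T [ 0.1  -0.14 -0.  ] op 0.008
```

View pics/s6.png

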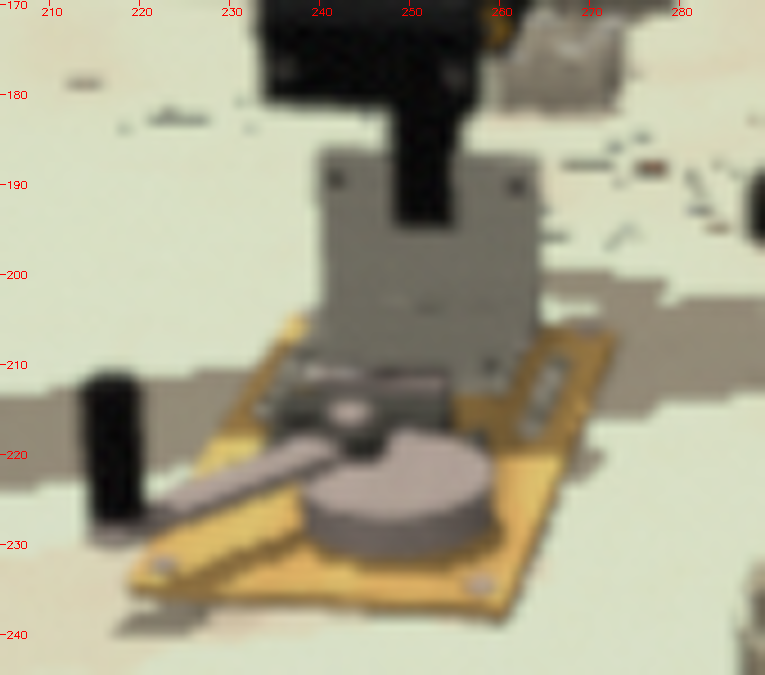

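View pics/t6.png

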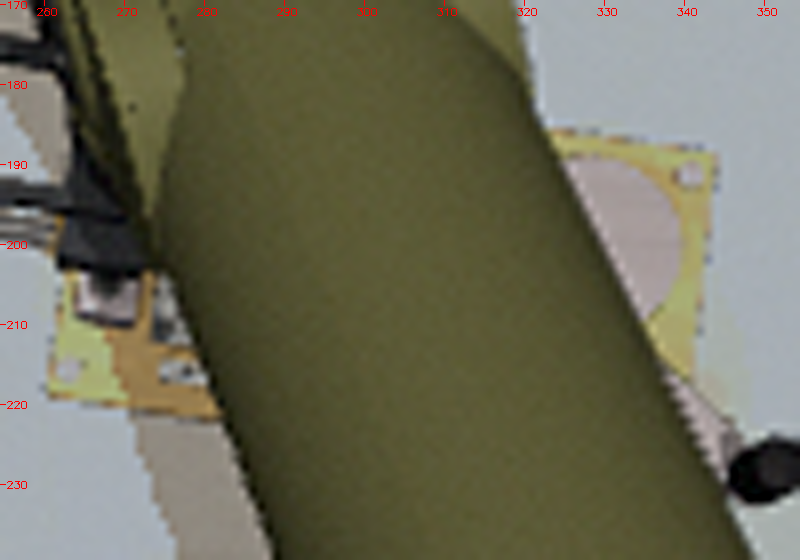

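```bash
python3 - <<'E'
from h import *
s=load("side6")
print(w2pix(s,[[*tf(J,x,.063),.086] for x in(-.04,0,.04)]), "stop x ends", w2pix(s,[[*tf(J,x,.077),.034] for x in(-.035,.035)]),"guides",w2pix(s,[[*tf(J,x,.002),.013] for x in(-.051,-.043,.043,.051)]))
print("foot",w2pix(s,[[*tf(J,x,-.001),.029] for x in(-.04,.04)]))
E
```

```text
[[239.31728501 186.61397778]
 [251.56967591 187.1634979 ]
 [263.9557317  187.71901289]] stop x ends [[242.39222596 200.1726971 ]
 [263.46842256 201.24303807]] guides [[232.330006   214.99269014]
 [234.8139759  215.13575091]
 [261.86695974 216.69382967]
 [264.41656751 216.84067076]]
foot [[235.30646942 210.86131922]
 [260.63177764 212.27156003]]
```

```bash
python3 - <<'E'
from h import *
from plant import robot
p=tf(J,0,.067)
robot.servo_line([*p,.038],speed=.08);st(robot,"38")
for z in(.036,.0345,.0335):
    robot.servo_line([*p,z],speed=.03);o=st(robot,z)
    if o["wrist_force"][2]>2:break
c=robot.camera("side");np.savez("pics/side7.npz",**c);crop(c,205,170,290,245,9,"pics/s7.png")
E
```

```text
38 13.57 tcp [ 0.553 -0.073  0.037] F [-0.2  0.6 -1.1] T [ 0.13 -0.21  0.  ] op 0.0077
0.036 13.82 tcp [ 0.5538 -0.0731  0.0359] F [ 0.8 -0.4 -1.7] T [ 0.1  -0.16 -0.04] op 0.0078
0.0345 14.07 tcp [ 0.5538 -0.0731  0.0345] F [-0.3 -0.7 -1.1] T [ 0.11 -0.16 -0.04] op 0.0078
0.0335 14.32 tcp [ 0.5541 -0.0731  0.034 ] F [-1.6  0.1  2.5] T [-0.01  0.15 -0.01] op 0.0078
```

View pics/s7.png

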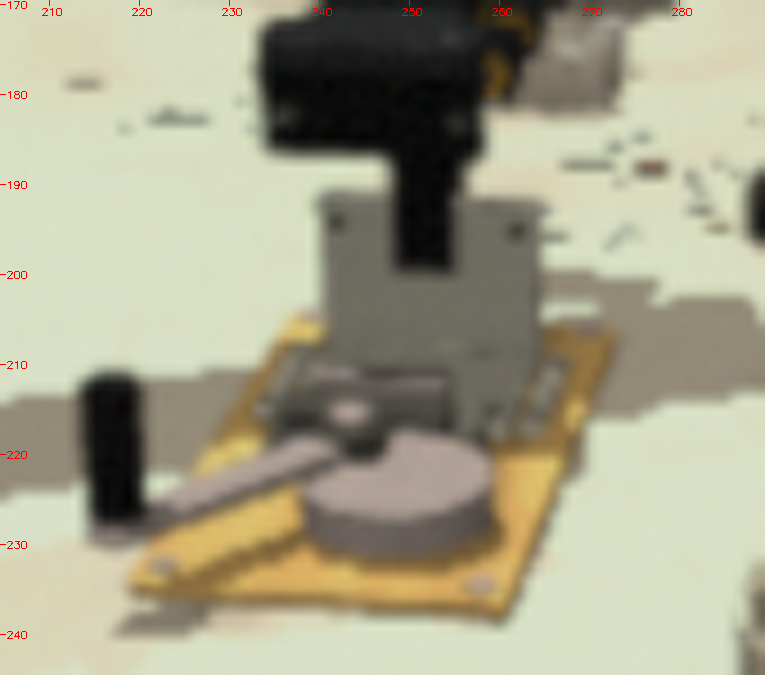

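```bash
python3 - <<'E'
from h import *
from plant import robot
p=tf(J,0,.067)
robot.ungrasp();st(robot,"rel")
robot.servo_line([*p,.12],speed=.2);
H=[.590,.2355]
robot.move_ptp([*H,.10],ori(-.12));st(robot,"aboveHS")
c=robot.camera("top");np.savez("pics/top8.npz",**c);crop(c,255,170,355,240,8,"pics/t8.png")
c=robot.camera("side");np.savez("pics/side8.npz",**c);crop(c,225,130,295,195,10,"pics/s8.png")
E
```

```text
rel 15.79 tcp [ 0.5538 -0.0731  0.0335] F [-0.4 -0.3 -0.1] T [ 0.09 -0.08  0.02] op 0.0866
aboveHS 18.1 tcp [0.59   0.2345 0.0993] F [-0.3  0.9 -0.3] T [-0.03 -0.07 -0.03] op 0.0873
```

View pics/t8.png

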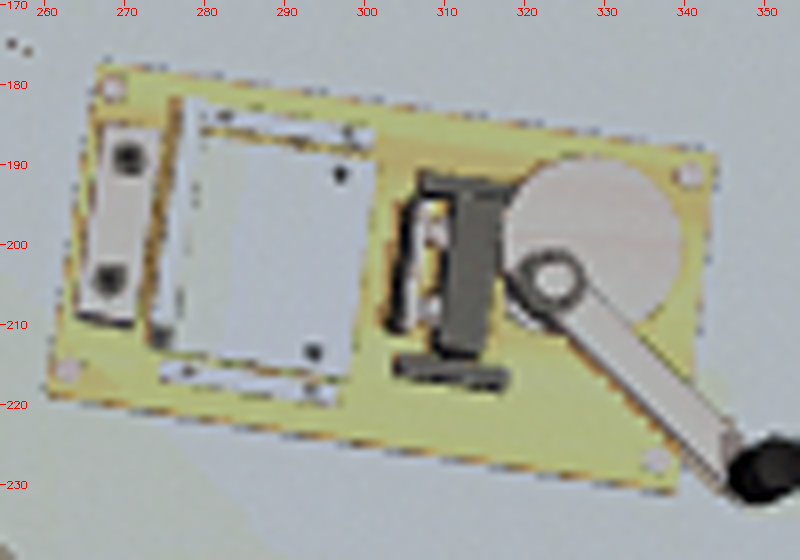

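View pics/s8.png

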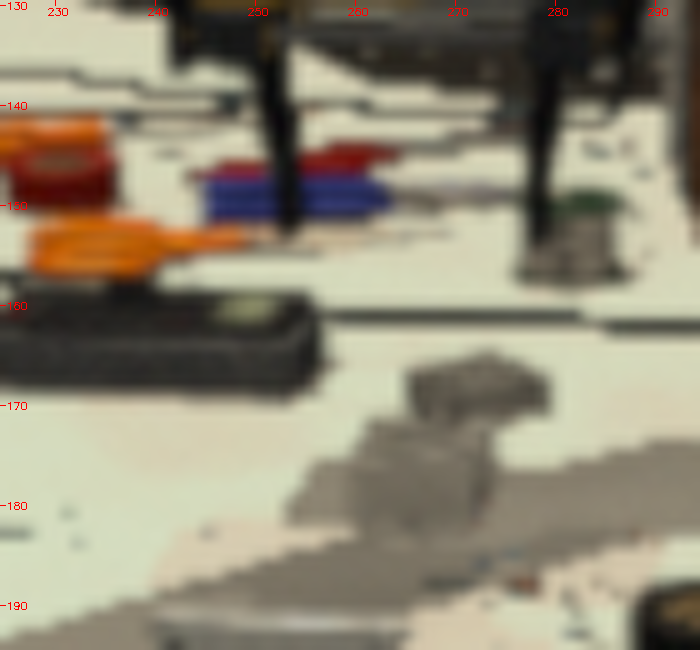

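```bash
python3 - <<'E'
from h import *
from plant import robot
np.set_printoptions(suppress=True,precision=4)
c=load("top8")
g=cr([(375,160),(350,380),(184,97),(150,347)],255,170,8)
p,r=fit(c,[(40,-68,13),(-40,-68,13),(40,4,70),(-40,4,70)],g,[*tf(J,0,.067),J[2]]);print(p,r.ravel().round(2))
d=p[:2]-J[:2];cs,sn=np.cos(J[2]),np.sin(J[2]);print("in jig",cs*d[0]+sn*d[1],-sn*d[0]+cs*d[1],p[2]-J[2])
for z in(.028,):
  for u,v in((160,176),(181,178.3),(157.3,191.5),(179,194)):print(pix2w(c,u,v,z).round(4))
H=[.591,.2355]
robot.servo_line([*H,-.003],speed=.12);st(robot,"down")
s=robot.camera("side");np.savez("pics/side9.npz",**s);crop(s,225,130,295,195,10,"pics/s9.png")
E
```

```text
[ 0.5514 -0.0719 -0.1178] [ 0.    0.23  0.11  0.13 -0.42  0.69  0.29 -1.86]
in jig -0.002522496272583741 0.06786329607570414 0.027180808951646193
[0.6175 0.264  0.028 ]
[0.6111 0.2026 0.028 ]
[0.5718 0.2689 0.028 ]
[0.565 0.206 0.028]
down 19.21 tcp [ 0.5917  0.236  -0.0021] F [-0.5  0.4  0.6] T [-0.03 -0.09  0.  ] op 0.0871
```

View pics/s9.png

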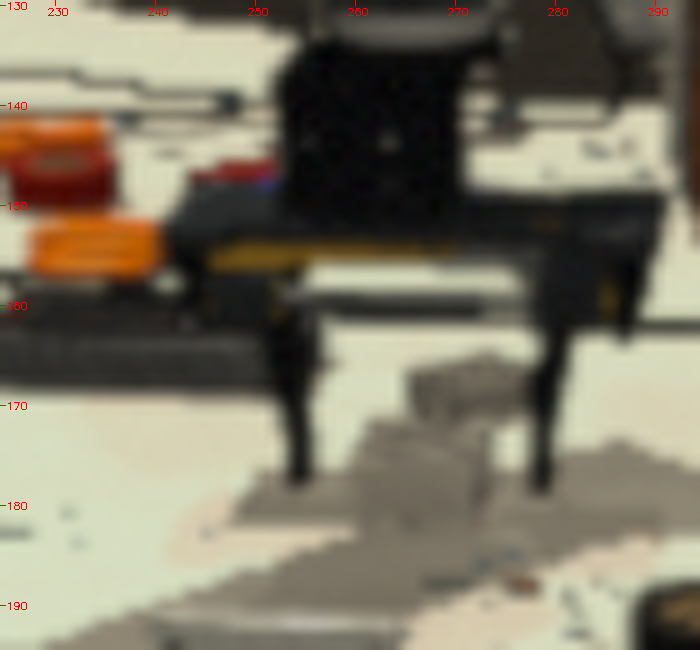

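```bash
python3 - <<'E'
from h import *
from plant import robot
H=[.591,.2355]
robot.grab(squeeze=20);st(robot,"grip")
robot.servo_line([*H,.10],speed=.15);st(robot,"up")
p=tf(J,-.0005,.0295)
robot.move_ptp([*p,.09],ori(J[2]));
robot.servo_line([*p,.03],speed=.12);robot.wait(.2);st(robot,"over")
s=robot.camera("side");np.savez("pics/side10.npz",**s);crop(s,205,160,290,245,9,"pics/s10.png")
c=robot.camera("top");np.savez("pics/top10.npz",**c);crop(c,255,170,355,240,8,"pics/t10.png")
E
```

```text
grip 19.98 tcp [ 0.591   0.2355 -0.003 ] F [0.9 0.4 0.2] T [-0.01 -0.13  0.03] op 0.0498
up 20.81 tcp [0.5904 0.235  0.099 ] F [-0.4  0.9 -1.1] T [-0.04 -0.08 -0.02] op 0.0496
over 22.97 tcp [ 0.5484 -0.1102  0.0307] F [-0.  -1.3 -0.4] T [-0.17 -0.1  -0.02] op 0.0498
```

View pics/s10.png

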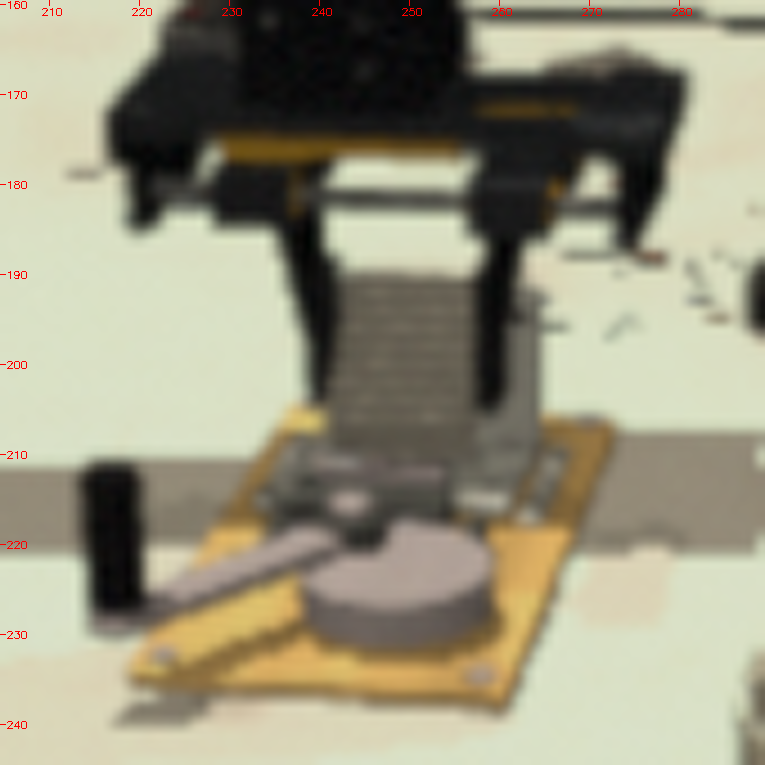

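View pics/t10.png

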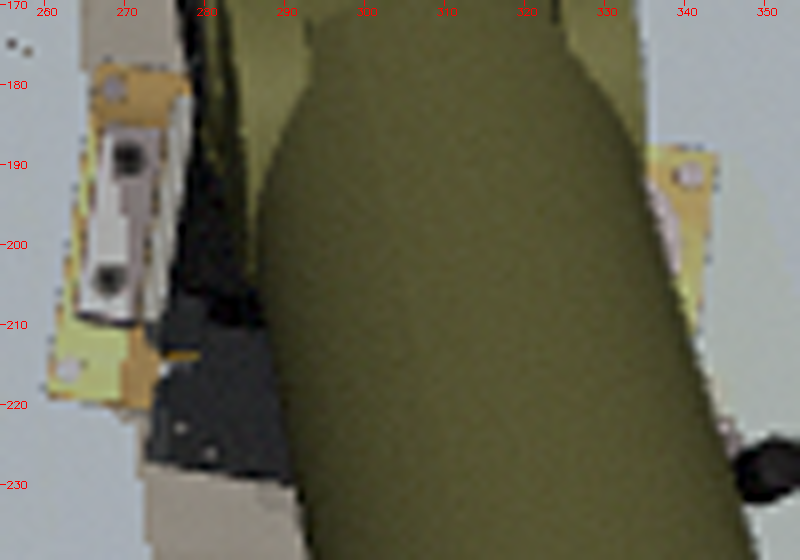

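```bash
python3 - <<'E'
from h import *
from plant import robot
p=tf(J,-.0005,.0295)
robot.servo_line([*p,.013],speed=.08);st(robot,13)
for z in(.0115,.0102,.0092):
    robot.servo_line([*p,z],speed=.03);o=st(robot,z)
    if o["wrist_force"][2]>2:break
robot.ungrasp();st(robot,"rel")
robot.servo_line([*p,.10],speed=.2)
k=tf(J,-.062,-.136)
t,th=None,J[2]-2.27+np.pi/2
robot.move_ptp([*k,.11],ori(th));st(robot,"knob above")
s=robot.camera("side");np.savez("pics/side11.npz",**s);crop(s,205,160,290,245,9,"pics/s11.png")
c=robot.camera("top");np.savez("pics/top11.npz",**c);crop(c,255,170,355,240,8,"pics/t11.png")
E
```

```text
13 23.43 tcp [ 0.5501 -0.1108  0.0142] F [ 1.1 -1.2  8. ] T [-0.25 -0.17  0.  ] op 0.0499
0.0115 23.68 tcp [ 0.5502 -0.1107  0.0139] F [-2.3 -1.5 17.1] T [-0.22  0.61 -0.02] op 0.0498
rel 24.58 tcp [ 0.5479 -0.1102  0.0115] F [-0.3 -0.6 -0.9] T [ 0.03 -0.07  0.03] op 0.0867
knob above 25.92 tcp [ 0.4629 -0.2639  0.109 ] F [-0.2  1.8  0.4] T [ 0.02 -0.03 -0.  ] op 0.087
```

View pics/s11.png

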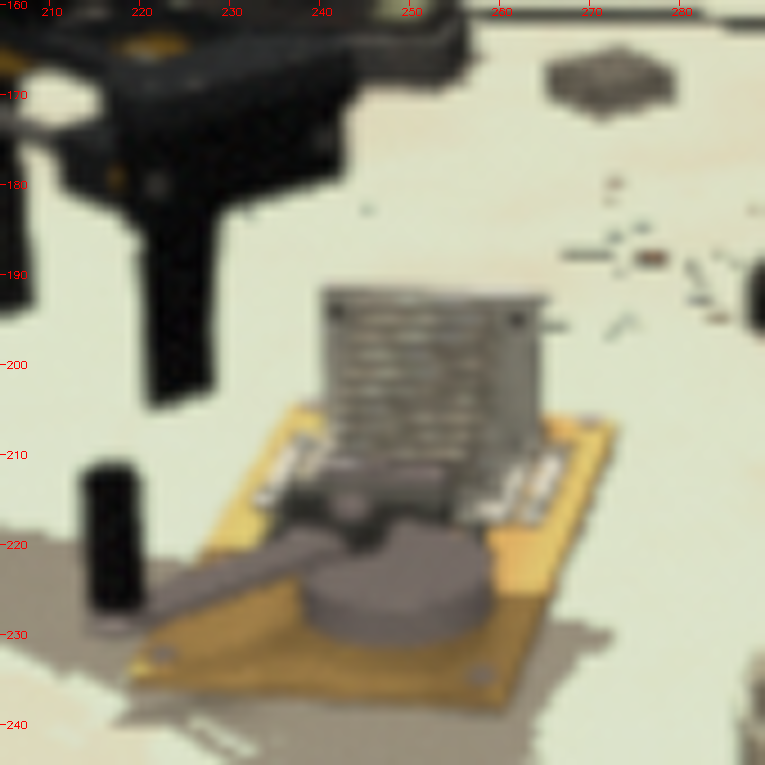

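View pics/t11.png

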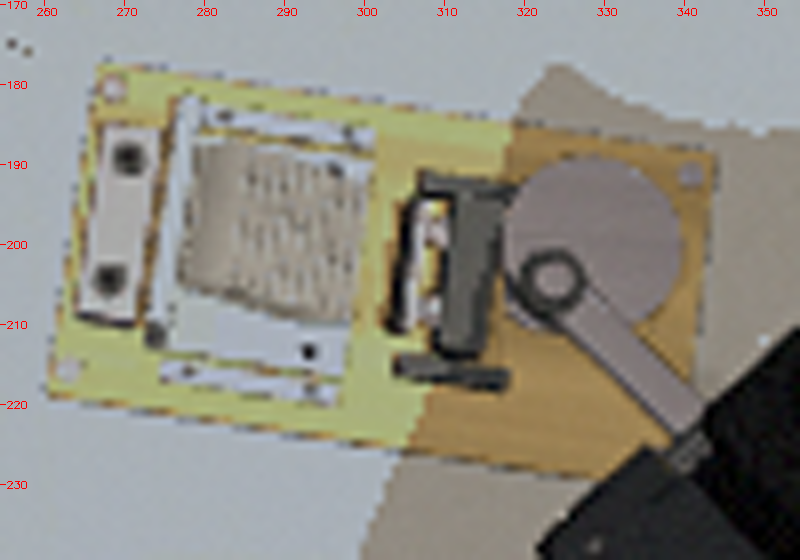

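```bash
python3 - <<'E'
from h import *
np.set_printoptions(linewidth=220)
c=load("top11")
R=cv2.Rodrigues(c["rvec"])[0];t=c["tvec"]
vv,uu=np.mgrid[0:384,0:512]
W=(np.stack([uu,vv,np.ones_like(uu)],-1)@np.linalg.inv(c["K"]).T*c["z_map"][...,None]-t)@R
print((W[...,2]*1000).round().astype(int)[184:216,274:304])
crop(c,268,176,308,220,18,"pics/t11b.png")
s=load("side11");crop(s,235,185,272,222,18,"pics/s11b.png")
E
```

```text
[[  10   10    6   70   70   73   14   14   17   17   14   13   17   13   14   12   15   15    9    6    7    9    9    9    9   13    8    8   11   10]
 [  11    5    8   70   72   76   12   16   13   17   16   11   12   13   13   15   16   15   16   12   16   14   15   14    8    6    7    6    9    6]
 [  31    8   12   73   71   71    9    6    7   10    7   11   12   13   12   12   15   11   14   13   13    7   12   15   17   13   17   11   10    6]
 [  35   30   10   74   72   70   12   14   14   12   13   11    9    8    8    9    9   11    7   15   14   17   14   13   15   12   14   16    5    9]
 [  32    8   10   71   69   68   54   59   63   63   69   72   76   65   72   14   15   14   11   11    7   11    8    7   13   11   15   14   10   10]
 [  31    8   71   69   70   58   57   57   62   63   71   74   72   67   71   62   65   12   16   11   14   15   10   13   13    8    9    9    4   10]
 [  30    8   70   72   71   54   57   60   66   64   67   72   63   69   67   62   63   60   52   52   13   12   11   10   12   11   14   16    6    8]
 [  31   11   72   69   70   
[... 3096 characters left out ...]
2   13   13   14   12   15   13   15   15   13   12   13   12    7    9    9    8   19]
 [  31   33   14   14   13   15   11   11   14   15   17   13   17   16   13   13   10   13   12   11   14    8   12   14   15   10    6    7    9   11]
 [  18   15   17   15   16   11   14   12   14   12   11   13   18   13 1075   12   15   13   16   15   14   14   14    8    7   10    7   11   12   10]
 [  10   10    8   11    7   12   13   11   14   16   12   11   13   17   15   16   15   14   14   15   10   17   16   15   10    9    8    8    7   10]
 [   7   16   10   17   12   12   10    6    5   10    7    6   12   12   16   15   13   14   15   13   13   13   16   12   11   11    8    7    8   10]]
```

View pics/t11b.png

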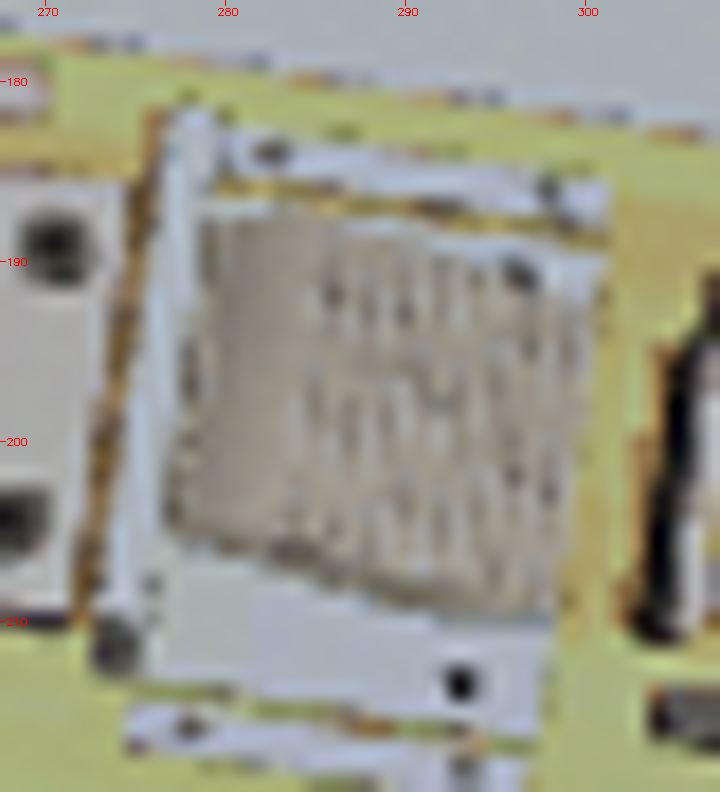

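View pics/s11b.png

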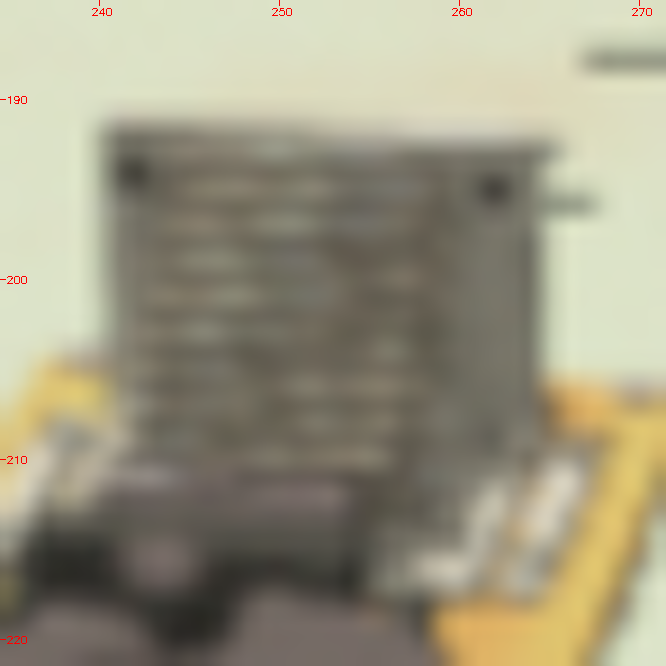

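```bash
python3 - <<'E'
from h import *
from plant import robot
c=load("top11")
def inj(P):
    d=P[:2]-J[:2];cs,sn=np.cos(J[2]),np.sin(J[2]);return np.round([cs*d[0]+sn*d[1],-sn*d[0]+cs*d[1],P[2]],4)
for u,v,z in((278.5,187.5,.054),(277,205.5,.054),(285.5,188.3,.073),(285,206.5,.073),(300,193,.034),(298,209.5,.034)):print(inj(pix2w(c,u,v,z)))
p=tf(J,0,.032)
robot.move_ptp([*p,.085],ori(J[2]))
robot.servo_line([*p,.0205],speed=.12);st(robot,"down")
s=robot.camera("side");np.savez("pics/side12.npz",**s);crop(s,205,160,290,245,9,"pics/s12.png")
E
```

```text
[0.027 0.067 0.054]
[-0.0236  0.0637  0.054 ]
[0.0236 0.0479 0.073 ]
[-0.0262  0.0421  0.073 ]
[0.0248 0.0049 0.034 ]
[-0.0226  0.0041  0.034 ]
down 27.45 tcp [ 0.5491 -0.1081  0.0209] F [-0.4 -1.1  0.1] T [ 0.02 -0.14 -0.01] op 0.087
```

View pics/s12.png

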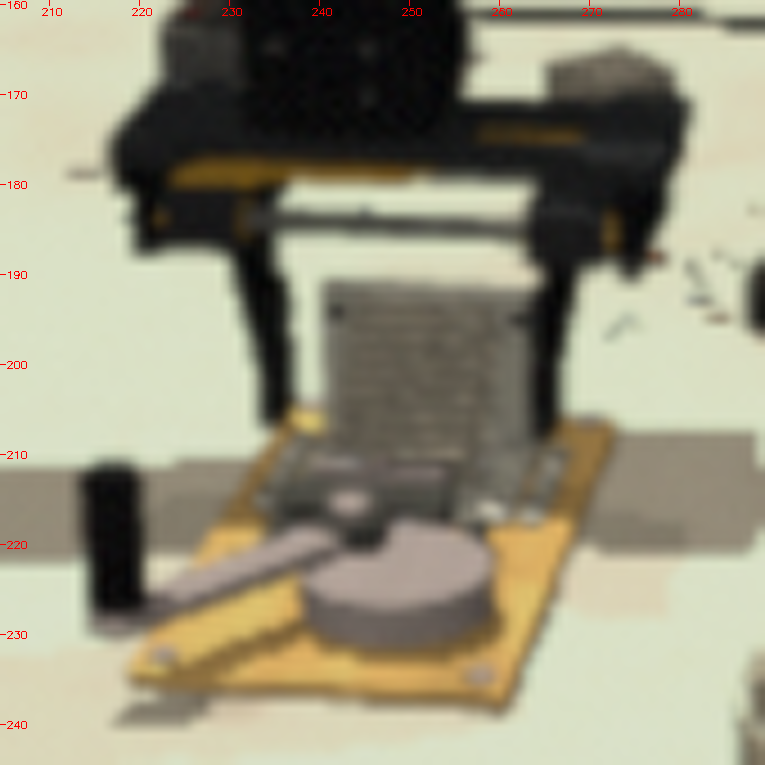

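```bash
python3 - <<'E'
from h import *
from plant import robot
robot.grab(squeeze=40);st(robot,"grip")
robot.servo_line([*tf(J,0,.020),.040],speed=.08)
robot.servo_line([*tf(J,0,.020),.10],speed=.15);st(robot,"up")
T=[.48,.16]
robot.move_ptp([*T,.08],ori(J[2]));robot.servo_line([*T,.012],speed=.12);st(robot,"low")
for z in(.0095,.0075,.0055):
    robot.servo_line([*T,z],speed=.03);o=st(robot,z)
    if o["wrist_force"][2]>1.5:break
s=robot.camera("side");np.savez("pics/side13.npz",**s);crop(s,205,140,290,215,9,"pics/s13.png")
E
```

```text
grip 28.22 tcp [ 0.5488 -0.1078  0.0205] F [ 0.4 -0.7  0.4] T [-0.06 -0.09 -0.04] op 0.0499
up 29.2 tcp [ 0.5466 -0.1197  0.0995] F [-0.  -0.1 -0.2] T [ 0.01 -0.04  0.05] op 0.0497
low 31.02 tcp [0.4805 0.1602 0.0124] F [-0.   0.2 -0.5] T [ 0.01 -0.09  0.04] op 0.05
0.0095 31.27 tcp [0.4804 0.16   0.01  ] F [ 0.8 -0.3 -0.8] T [-0.06 -0.1  -0.01] op 0.0497
0.0075 31.52 tcp [0.4802 0.1599 0.0076] F [ 0.2  0.2 -0.1] T [-0.07 -0.07  0.03] op 0.05
0.0055 31.77 tcp [0.4804 0.1603 0.0069] F [-4.  -1.  12.1] T [-0.48  0.87 -0.03] op 0.0493
```

View pics/s13.png

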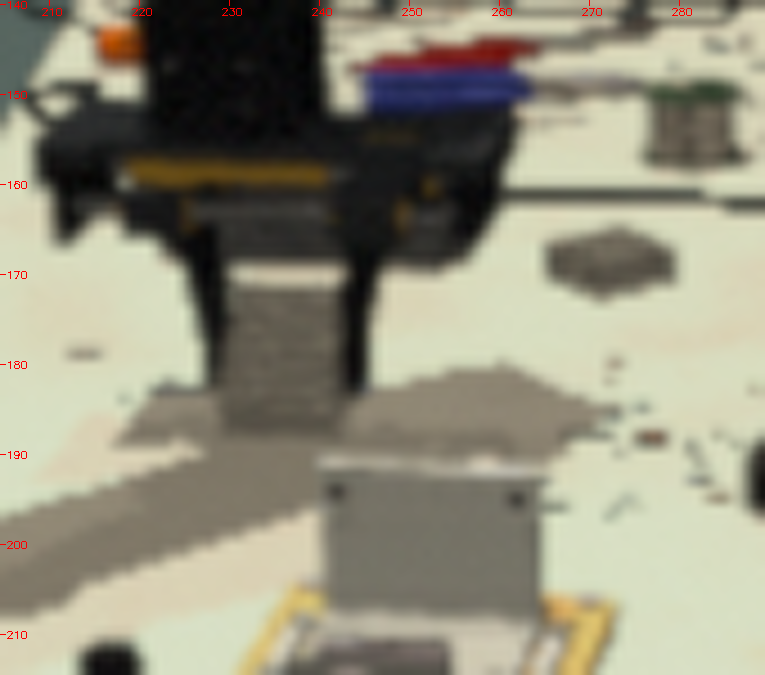

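```bash
python3 - <<'E'
from h import *
from plant import robot
robot.ungrasp();st(robot,"rel")
T=[.48,.16]
robot.servo_line([*T,.09],speed=.25)
robot.move_ptp([.60,0.0,.12],ori(J[2]));st(robot)
s=robot.camera("side");np.savez("pics/side14.npz",**s);crop(s,210,160,270,200,12,"pics/s14.png")
c=robot.camera("top");np.savez("pics/top14.npz",**c);crop(c,165,190,315,265,5,"pics/t14.png");crop(c,170,205,220,245,15,"pics/t14b.png")
E
```

```text
rel 32.73 tcp [0.48   0.16   0.0055] F [-0.2  0.1 -0. ] T [-0.06 -0.06  0.04] op 0.0869
 34.04 tcp [0.5986 0.0025 0.1191] F [-0.4 -0.  -0. ] T [ 0.09 -0.05 -0.02] op 0.0867
```

View pics/t14.png

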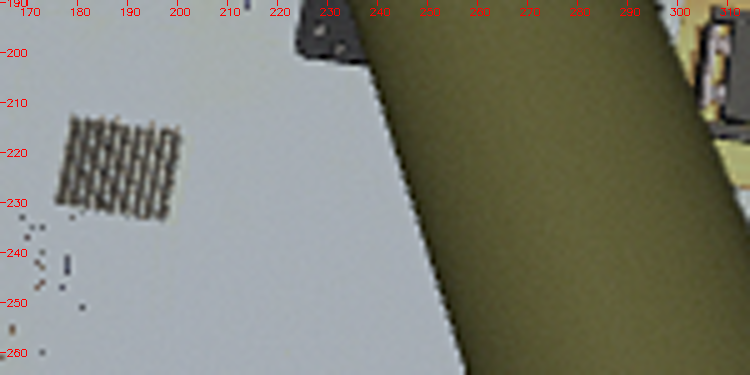

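View pics/t14b.png

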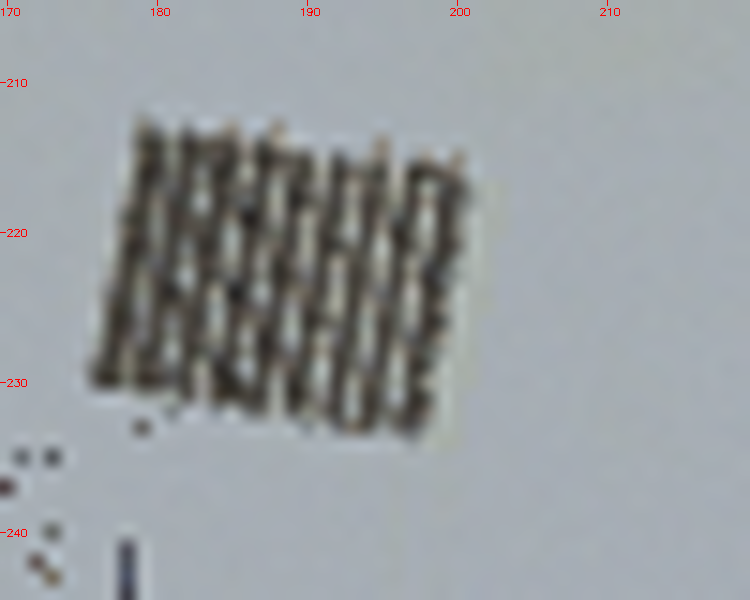

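View pics/s14.png

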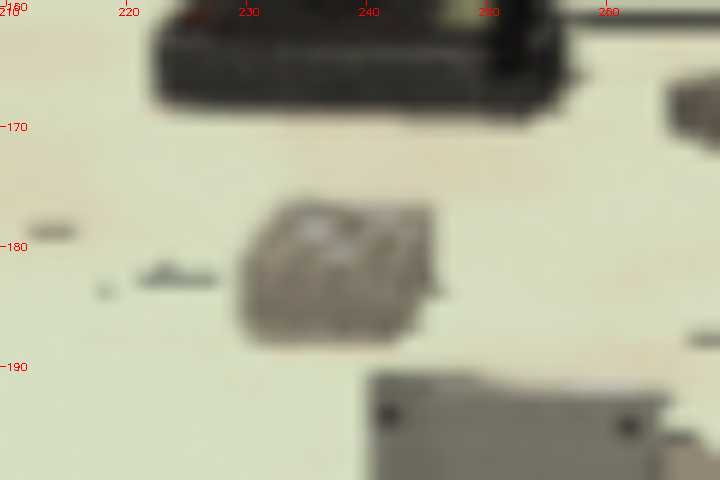

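```bash
python3 - <<'E'
from h import *
from plant import robot
c=load("top14");s=load("side14")
P=pix2w(c,187.2,223.3,.028);print("hs",P)
# predicted outlines at this pose for check
Q=[*P[:2],-.14]
print("top pred",w2pix(c,[[*tf(Q,a,b),.028] for a,b in((.025,.03),(.025,-.03),(-.025,-.03),(-.025,.03))]).round(1).tolist())
print("side pred front bottom",w2pix(s,[[*tf(Q,a,-.03),z] for a,z in((-.025,0),(.025,0),(.025,.028))]).round(1).tolist())
E
```

```text
hs [0.48128771 0.17827532 0.028     ]
top pred [[178.5, 213.0], [199.3, 216.1], [196.0, 233.7], [175.1, 230.5]]
side pred front bottom [[229.1, 187.9], [242.0, 188.4], [241.7, 181.4]]
```

```bash
python3 - <<'E'
from h import *
from plant import robot
H=[.4813,.1783]
robot.move_ptp([*H,.06],ori(-.143))
robot.servo_line([*H,-.003],speed=.12);st(robot,"down")
robot.grab(squeeze=25);st(robot,"grip")
robot.servo_line([*H,.10],speed=.2)
p=tf(J,-.0005,.0260)
robot.move_ptp([*p,.09],ori(J[2]));robot.servo_line([*p,.03],speed=.15);st(robot,"over")
s=robot.camera("side");np.savez("pics/side15.npz",**s);crop(s,205,160,290,245,9,"pics/s15.png")
E
```

```text
down 35.71 tcp [ 0.4818  0.1785 -0.0027] F [-0.1 -0.4 -0. ] T [-0.03 -0.12 -0.02] op 0.0873
grip 36.42 tcp [ 0.4815  0.1783 -0.0029] F [-0.6 -1.4  1.9] T [-0.12 -0.16 -0.02] op 0.0496
over 38.79 tcp [ 0.5478 -0.1125  0.0304] F [ 0.7  0.  -0.3] T [-0.04 -0.1   0.05] op 0.0501
```

View pics/s15.png

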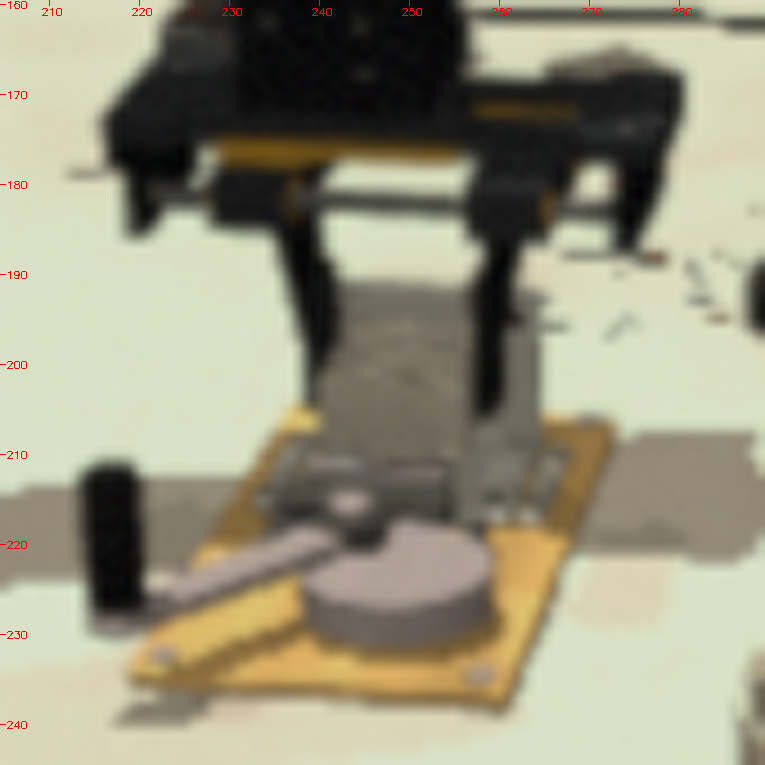

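```bash
python3 - <<'E'
from h import *
from plant import robot
s=load("side15")
print(w2pix(s,[[*tf(J,x,y),.061] for x,y in((-.025,-.004),(.025,-.004),(-.025,.056),(.025,.056))]).round(1).tolist())
p=tf(J,-.0005,.0260)
robot.servo_line([*p,.0125],speed=.08);o=st(robot,13)
for z in(.0112,.0102,.0092,.0082):
    if o["wrist_force"][2]>2.5:break
    robot.servo_line([*p,z],speed=.03);o=st(robot,z)
s=robot.camera("side");np.savez("pics/side16.npz",**s);crop(s,205,160,290,245,9,"pics/s16.png")
E
```

```text
[[239.4, 201.9], [255.4, 202.7], [243.7, 194.9], [259.1, 195.7]]
13 39.21 tcp [ 0.5468 -0.1136  0.0119] F [-0.3  1.  -0.5] T [-0.05 -0.09 -0.01] op 0.0497
0.0112 39.46 tcp [ 0.5475 -0.1137  0.0114] F [-0.6  0.1 -0.4] T [-0.03 -0.05 -0.04] op 0.0497
0.0102 39.71 tcp [ 0.5473 -0.1136  0.0102] F [-0.1  0.  -1.6] T [-0.02 -0.11  0.02] op 0.0496
0.0092 39.96 tcp [ 0.5474 -0.1136  0.0101] F [-3.4 -0.5  6.9] T [ 0.02  0.52 -0.02] op 0.05
```

View pics/s16.png

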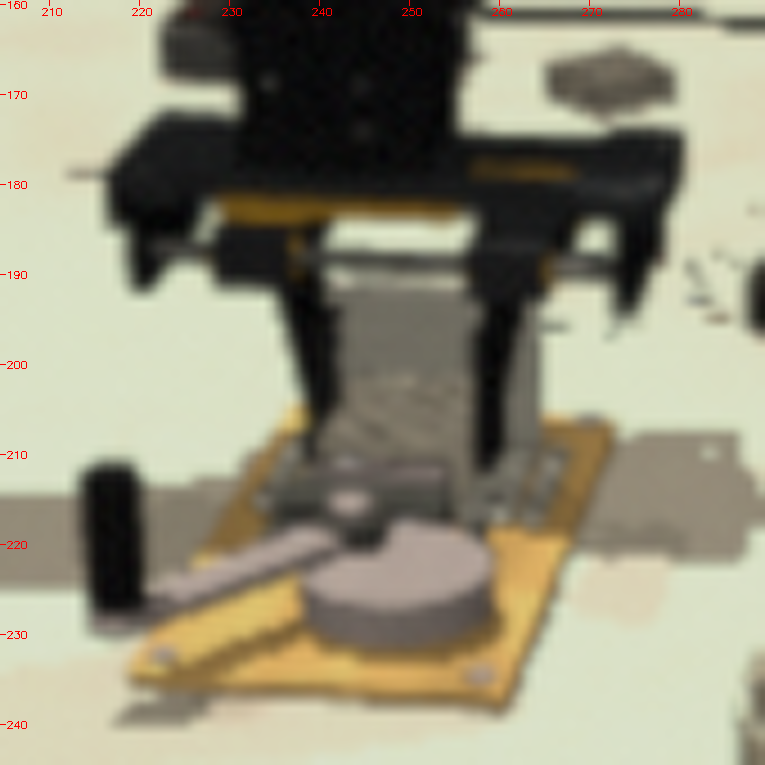

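```bash
python3 - <<'E'
from h import *
from plant import robot
p=tf(J,-.0005,.0260)
robot.ungrasp();st(robot,"rel")
robot.servo_line([*p,.10],speed=.25)
k=tf(J,-.061,-.136)
robot.move_ptp([*k,.10],ori(J[2]-2.27+np.pi/2));st(robot,"knob above")
s=robot.camera("side");np.savez("pics/side17.npz",**s);crop(s,200,160,285,235,9,"pics/s17.png")
c=robot.camera("top");np.savez("pics/top17.npz",**c);crop(c,255,170,355,240,8,"pics/t17.png")
E
```

```text
rel 40.91 tcp [ 0.5474 -0.1136  0.0092] F [ 0.6 -0.   1. ] T [-0.01 -0.16  0.05] op 0.0869
knob above 42.15 tcp [ 0.4636 -0.2645  0.0991] F [-0.   0.5 -0.5] T [ 0.03 -0.05 -0.02] op 0.087
```

View pics/s17.png

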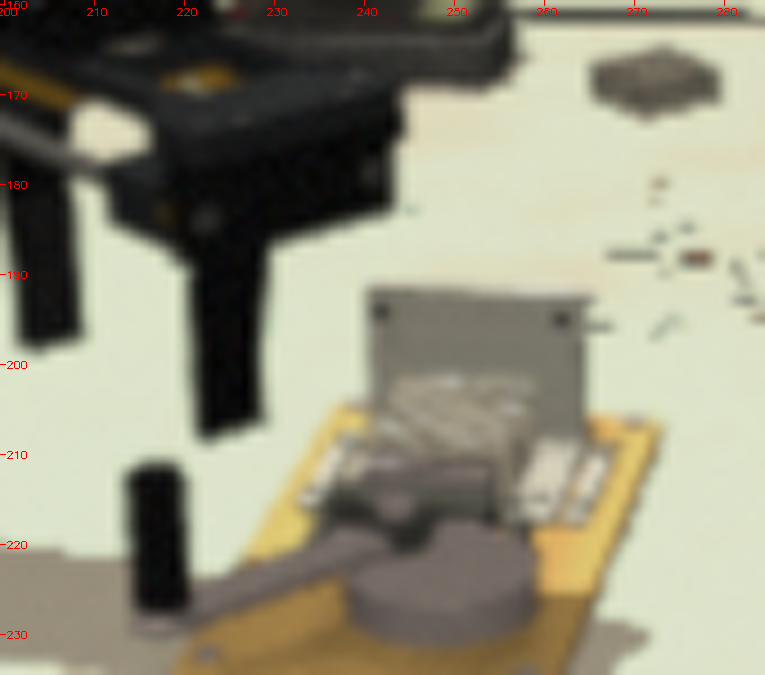

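View pics/t17.png

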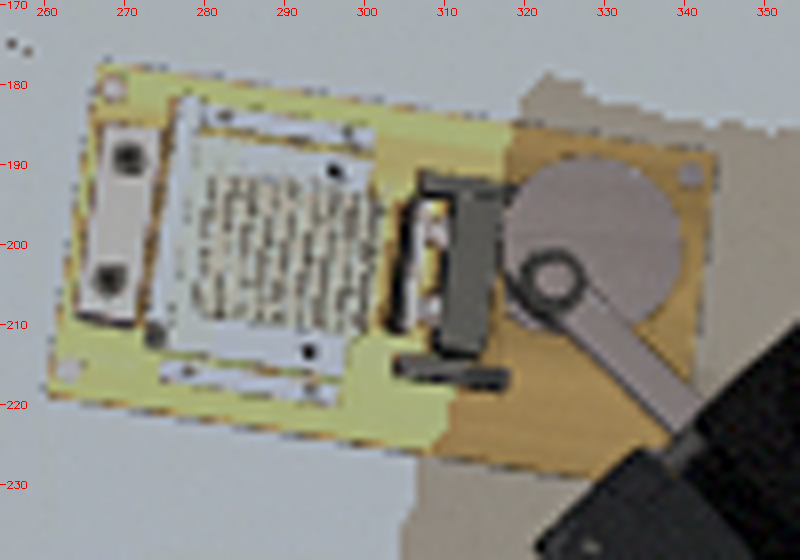

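```bash
cat >> h.py <<'E'
PIV=tf(J,0,-.064)
def lev(q): 
    a=J[2]+q-2.32
    return PIV+.095*np.array([np.cos(a),np.sin(a)]), a+np.pi/2
def qof(o):
    d=np.array(o["tool_pos"][:2])-PIV;return (np.arctan2(d[1],d[0])-J[2]+2.32+np.pi)%(2*np.pi)-np.pi, np.hypot(*d)
def rep(robot,m=""):
    o=robot.get_obs();q,r=qof(o);a=J[2]+q-2.32+np.pi/2;t=np.array([np.cos(a),np.sin(a)]);F=np.array(o["wrist_force"][:2])
    print(m,round(float(o["time_s"]),2),"q",round(q,3),"r",round(r*1e3,1),"Ft",round(-F@t,1),"Fr",round(F@[t[1],-t[0]],1),"Fz",round(o["wrist_force"][2],1),"Tz",round(o["torque"][2],2),flush=True);return q,-F@t
E
python3 - <<'E'
from h import *
from plant import robot
p,th=lev(.05)
for q in(.05,.7,1.4):
    pp,t=lev(q);r=robot.ik([*pp,.0355],ori(t));print(q,np.round(pp,3),None if r is None else np.round(r,2))
k=np.array(robot.get_obs()["tool_pos"][:2])
robot.servo_line([*p,.060],frame=ori(th),speed=.15);st(robot)
robot.servo_line([*p,.0365],speed=.1);st(robot,"down")
robot.grab(squeeze=30);st(robot,"grip");rep(robot)
s=robot.camera("side");np.savez("pics/side18.npz",**s);crop(s,195,175,280,240,9,"pics/s18.png")
E
```

```text
0.05 [ 0.464 -0.266] [ 1.26  0.37 -0.9   1.9   0.34  1.03 -0.64]
0.7 [ 0.517 -0.296] [ 1.25  0.55 -0.97  1.75  0.5   1.11 -0.08]
1.4 [ 0.581 -0.286] [ 1.18  0.72 -1.06  1.62  0.66  1.21  0.48]
 42.67 tcp [ 0.4642 -0.2646  0.0597] F [0.8 0.3 0.7] T [-0.   -0.06  0.  ] op 0.0869
down 43.05 tcp [ 0.4638 -0.2656  0.0364] F [-0.2  0.4  0.3] T [-0.07 -0.05  0.03] op 0.0873
grip 44.16 tcp [ 0.4664 -0.2691  0.0371] F [ 6.8 -7.  -7.1] T [-1.36 -1.41 -0.04] op 0.019
 44.16 q 0.093 r 95.3 Ft -9.8 Fr -0.0 Fz -7.1 Tz -0.04
```

View pics/s18.png

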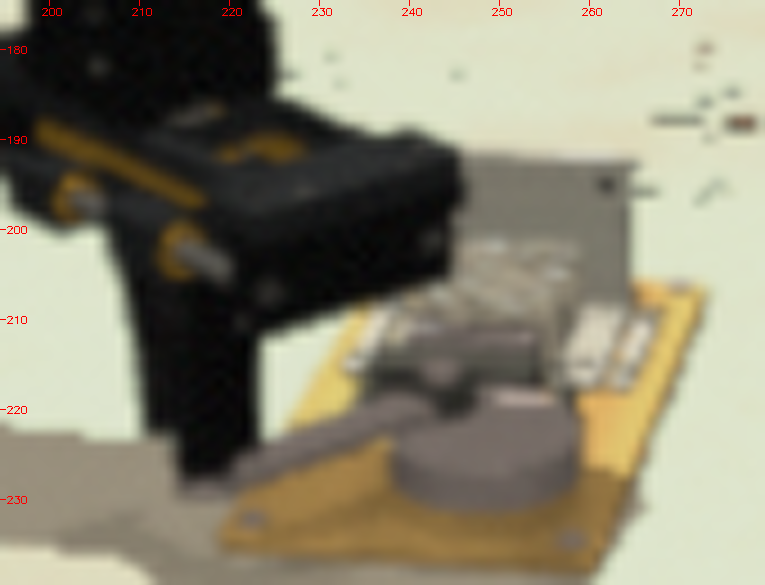

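```bash
python3 - <<'E'
from h import *
from plant import robot
for q in np.arange(.15,.951,.1):
    p,t=lev(q);robot.servo_line([*p,.0365],frame=ori(t),speed=.09)
    a=rep(robot,round(q,2))
robot.wait(.2);rep(robot)
s=robot.camera("side");np.savez("pics/side19.npz",**s);crop(s,195,175,280,240,9,"pics/s19.png")
E
```

```text
0.15 44.47 q 0.152 r 95.0 Ft 0.3 Fr 0.7 Fz 3.7 Tz 0.08
0.25 44.73 q 0.244 r 94.9 Ft 2.1 Fr -0.1 Fz 5.2 Tz 0.28
0.35 44.98 q 0.339 r 94.8 Ft 3.8 Fr 1.2 Fz 6.4 Tz 0.39
0.45 45.24 q 0.439 r 94.8 Ft 4.1 Fr -0.5 Fz 6.6 Tz 0.43
0.55 45.5 q 0.538 r 94.9 Ft 4.0 Fr 0.6 Fz 7.5 Tz 0.31
0.65 45.76 q 0.638 r 94.9 Ft 5.3 Fr -0.3 Fz 6.8 Tz 0.32
0.75 46.02 q 0.738 r 94.9 Ft 4.7 Fr -0.1 Fz 6.8 Tz 0.35
0.85 46.27 q 0.837 r 95.0 Ft 4.4 Fr -0.2 Fz 7.8 Tz 0.42
0.95 46.53 q 0.936 r 95.0 Ft 4.9 Fr -1.0 Fz 7.7 Tz 0.36
 46.73 q 0.936 r 95.0 Ft 4.2 Fr -0.3 Fz 6.6 Tz 0.31
```

View pics/s19.png

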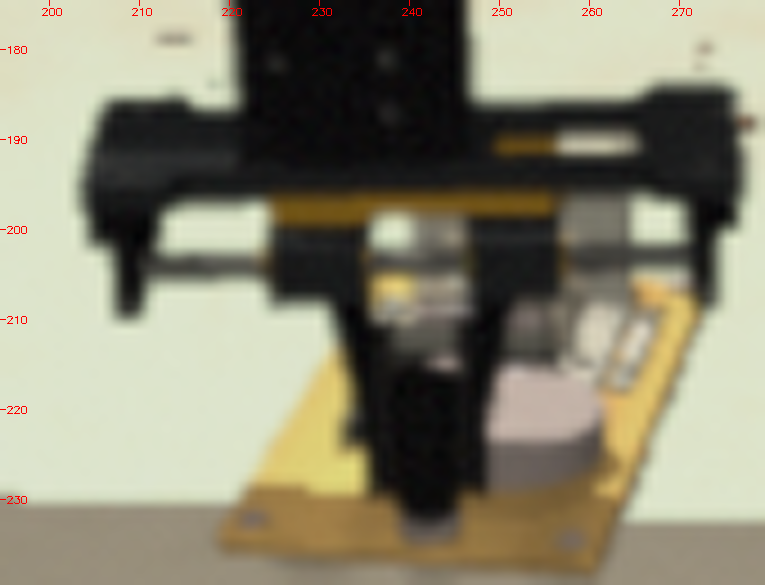

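```bash
python3 - <<'E'
from h import *
from plant import robot
def M():
    L=[]
    for _ in range(4):
        o=robot.get_obs();q,r=qof(o);a=J[2]+q-2.32+np.pi/2;t=np.array([np.cos(a),np.sin(a)])
        L.append((q,-np.array(o["wrist_force"][:2])@t,o["torque"][2]));robot.wait(.03)
    q,f,T=np.mean(L,0);return q,f,T,f*.095+T
for q in np.arange(.98,1.211,.03):
    p,t=lev(q);robot.servo_line([*p,.0365],frame=ori(t),speed=.06)
    m=M();print(round(q,2),np.round(m,3),round(robot.get_obs()["time_s"],1),flush=True)
    if m[3]>1.15:break
E
```

```text
0.98 [0.949 8.383 0.146 0.943] 47.2
1.01 [0.978 8.777 0.111 0.945] 47.5
1.04 [1.007 8.916 0.114 0.961] 47.9
1.07 [1.037 9.333 0.134 1.021] 48.3
1.1 [1.066 8.625 0.102 0.922] 48.7
1.13 [1.096 9.126 0.12  0.987] 49.1
1.16 [1.125 8.715 0.104 0.931] 49.5
1.19 [1.153 9.191 0.113 0.986] 49.9
```

```bash
python3 - <<'E'
from h import *
from plant import robot
def M():
    L=[]
    for _ in range(4):
        o=robot.get_obs();q,r=qof(o);a=J[2]+q-2.32+np.pi/2;t=np.array([np.cos(a),np.sin(a)])
        L.append((q,-np.array(o["wrist_force"][:2])@t,o["torque"][2]));robot.wait(.03)
    q,f,T=np.mean(L,0);return q,f,T,f*.095+T
for q in np.arange(1.22,1.401,.03):
    p,t=lev(q);robot.servo_line([*p,.0365],frame=ori(t),speed=.06)
    m=M();print(round(q,2),np.round(m,3),round(robot.get_obs()["time_s"],1),flush=True)
    if m[3]>1.45:break
E
```

```text
1.22 [1.181 9.622 0.097 1.011] 50.2
1.25 [1.208 9.659 0.065 0.982] 50.6
1.28 [ 1.2360e+00  1.0841e+01 -1.0000e-03  1.0290e+00] 51.0
1.31 [ 1.2630e+00  1.0459e+01 -5.0000e-03  9.8900e-01] 51.4
1.34 [ 1.291 11.574 -0.064  1.035] 51.8
1.37 [ 1.318 11.948 -0.08   1.055] 52.1
1.4 [ 1.345 12.05  -0.103  1.042] 52.5
```

```bash
python3 - <<'E'
from h import *
from plant import robot
c=robot.camera("top");np.savez("pics/top20.npz",**c);crop(c,255,170,355,240,8,"pics/t20.png")
s=robot.camera("side");np.savez("pics/side20.npz",**s);crop(s,205,180,285,240,9,"pics/s20.png")
E
```

```text
(no output)
```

View pics/t20.png

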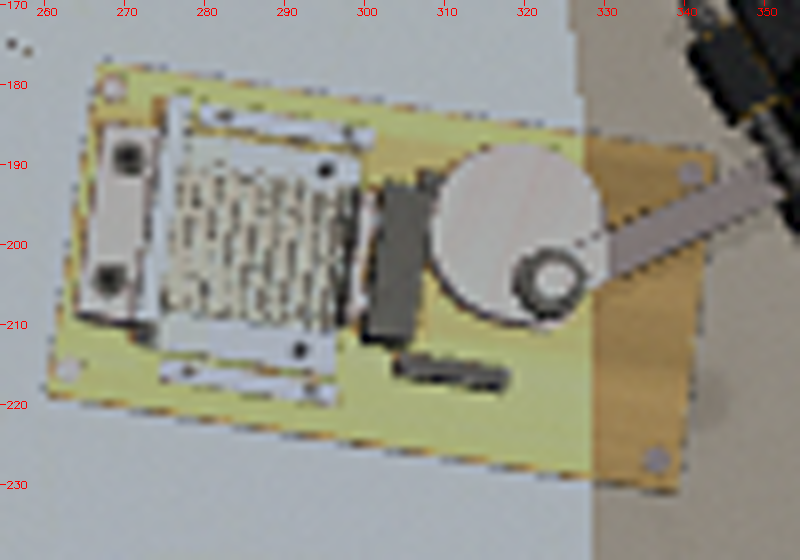

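View pics/s20.png

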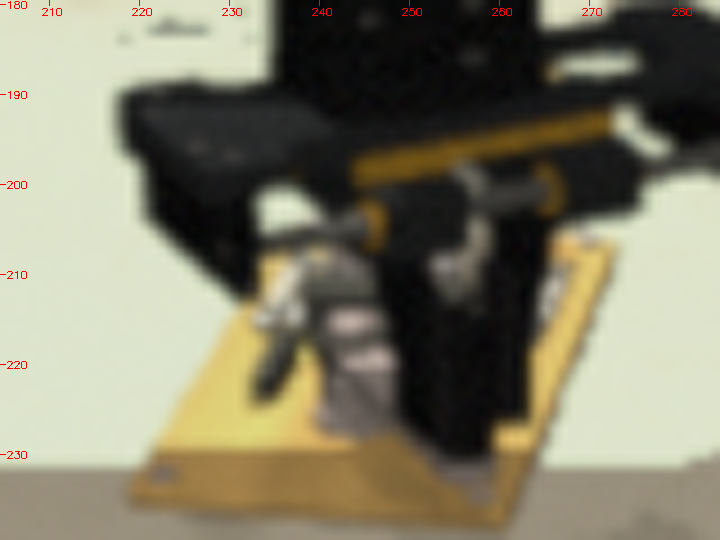

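```bash
python3 - <<'E'
from h import *
a=load("top17");b=load("top20")
crop(a,262,178,322,222,13,"pics/z17.png");crop(b,262,178,322,222,13,"pics/z20.png")
E
```

```text
(no output)
```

View pics/z17.png

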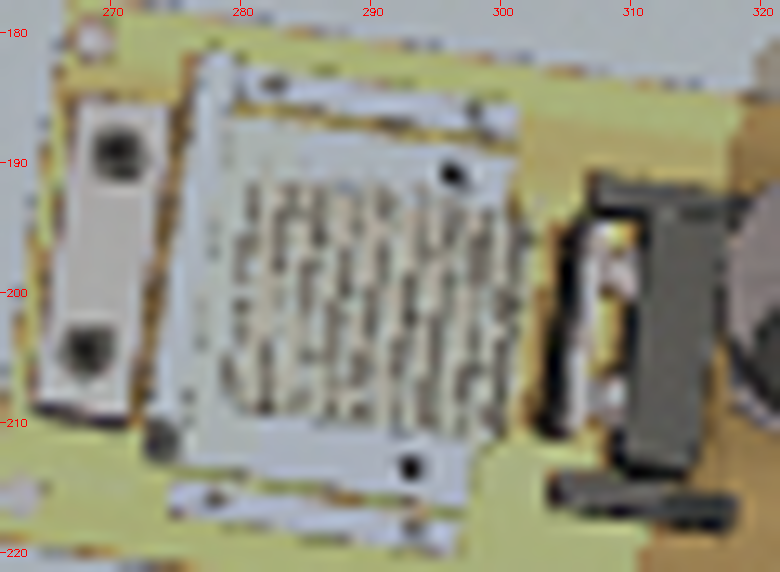

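View pics/z20.png

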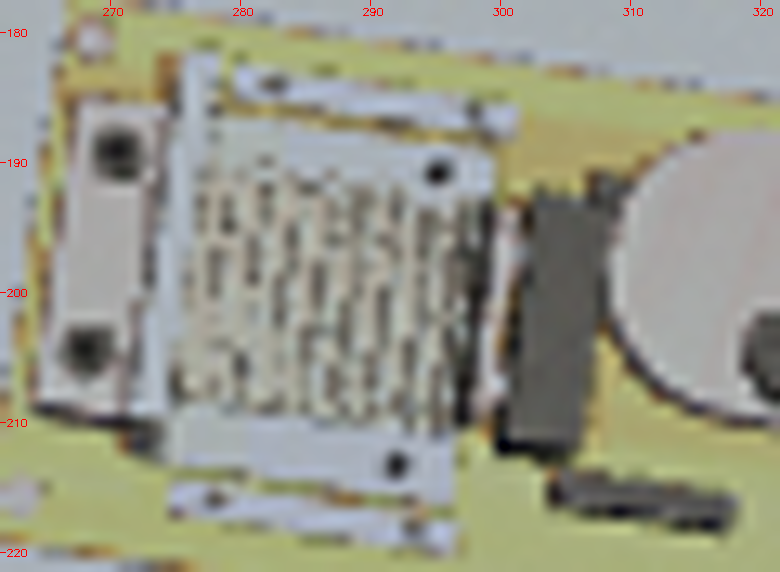

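```bash
python3 - <<'E'
from h import *
from plant import robot
p,t=lev(1.44);robot.servo_line([*p,.0365],frame=ori(t),speed=.06);robot.wait(.15);q,f=rep(robot,"push")
p2,t2=lev(q+.005);robot.servo_line([*p2,.0365],frame=ori(t2),speed=.06);robot.wait(.1);rep(robot,"unload")
c=robot.camera("top");np.savez("pics/top21.npz",**c);crop(c,262,178,322,222,13,"pics/z21.png")
E
```

```text
push 53.03 q 1.384 r 95.0 Ft 11.4 Fr -4.0 Fz 11.6 Tz -0.08
unload 53.38 q 1.371 r 94.8 Ft 3.8 Fr -2.2 Fz 6.9 Tz 0.14
```

View pics/z21.png

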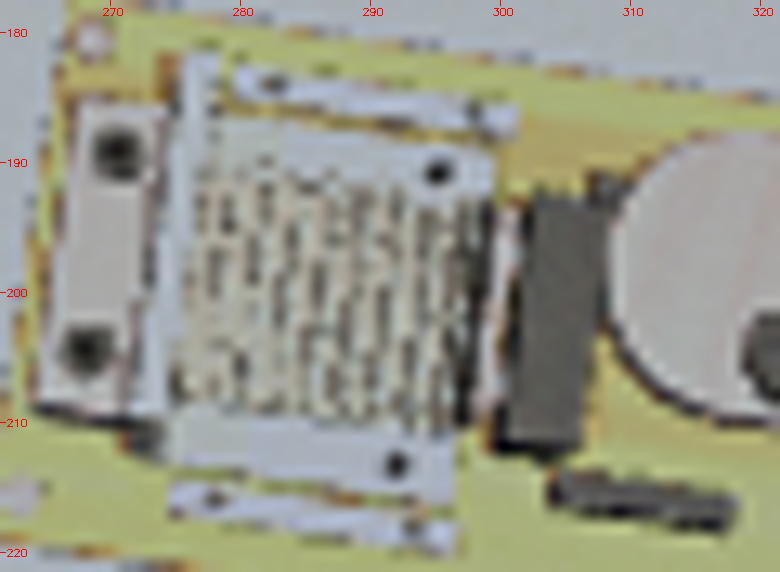

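```bash
python3 - <<'E'
from h import *
S=16
def g(n):
    c=load(n);return cv2.resize(cv2.cvtColor(c["color"],cv2.COLOR_RGB2GRAY)[175:225,255:330].astype(np.float32),None,fx=S,fy=S,interpolation=cv2.INTER_CUBIC),c
a,ca=g("top17")
def inj(P):
    d=P[:2]-J[:2];cs,sn=np.cos(J[2]),np.sin(J[2]);return np.array([cs*d[0]+sn*d[1],-sn*d[0]+cs*d[1]])
for nm in("top20","top21"):
    b,_=g(nm)
    for name,(u0,v0,u1,v1),z in(("pad",(302,195,307,211),.038),("carrier",(309.5,198,314,213),.042),("hole1",(294,188.5,299,193),.013),("hole2",(291,211.5,295,215),.013),("stop",(265,186,273,207),.034)):
        t=a[int((v0-175)*S):int((v1-175)*S),int((u0-255)*S):int((u1-255)*S)]
        best=None
        m=cv2.matchTemplate(b,t,cv2.TM_CCOEFF_NORMED);_,sc,_,loc=cv2.minMaxLoc(m)
        du=loc[0]/S-(u0-255);dv=loc[1]/S-(v0-175)
        uc,vc=(u0+u1)/2,(v0+v1)/2
        print(nm,name,round(sc,3),round(du,2),round(dv,2),"shift mm",((inj(pix2w(ca,uc+du,vc+dv,z))-inj(pix2w(ca,uc,vc,z)))*1e3).round(1))
E
```

```text
top20 pad 0.781 -6.94 -1.12 shift mm [ 0.2 19.5]
top20 carrier 0.803 -8.81 -1.19 shift mm [-0.4 24.5]
top20 hole1 0.917 -1.12 -0.19 shift mm [0.1 3.3]
top20 hole2 0.959 2.06 -22.69 shift mm [66.1  3.2]
top20 stop 0.97 -0.06 0.0 shift mm [-0.   0.2]
top21 pad 0.776 -6.94 -1.12 shift mm [ 0.2 19.5]
top21 carrier 0.862 -8.88 -1.38 shift mm [ 0.1 24.8]
top21 hole1 0.913 -1.12 -0.12 shift mm [-0.1  3.2]
top21 hole2 0.958 2.06 -22.69 shift mm [66.1  3.2]
top21 stop 0.971 -0.06 0.0 shift mm [-0.   0.2]
```

```bash
python3 - <<'E'
from h import *
from plant import robot
robot.ungrasp();st(robot,"rel")
o=robot.get_obs();robot.servo_line([*o["tool_pos"][:2],.12],speed=.15);
robot.move_ptp([.50,-.36,.20],ori(lev(1.37)[1]));st(robot)
c=robot.camera("top");np.savez("pics/top22.npz",**c);crop(c,262,178,362,222,8,"pics/z22.png")
s=robot.camera("side");np.savez("pics/side22.npz",**s);crop(s,205,180,295,245,8,"pics/s22.png")
E
```

```text
rel 54.72 tcp [ 0.58   -0.2863  0.0365] F [ 0.6  0.8 -0.9] T [ 0.01 -0.12  0.05] op 0.0865
 56.02 tcp [ 0.4994 -0.3599  0.199 ] F [0.8 0.8 0.2] T [ 0.04 -0.17  0.01] op 0.0871
```

View pics/z22.png

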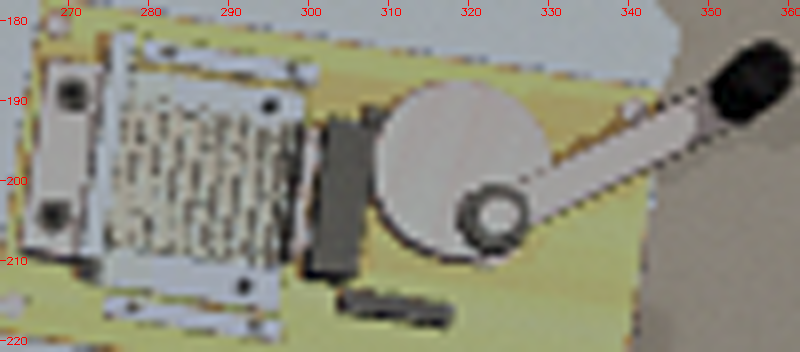

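View pics/s22.png

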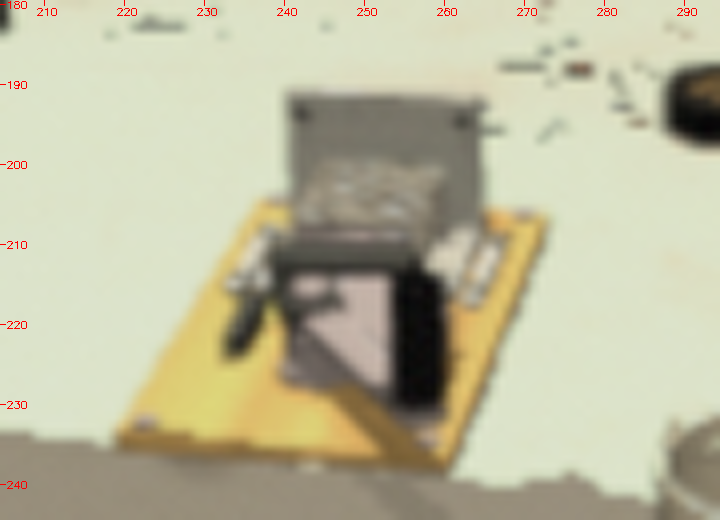

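```bash
python3 - <<'E'
from plant import robot
print(robot.close_job())
E
```

```text
the job is handed in; nothing more can be done
None
```

The job is handed in at about 56 s. The bracket is against the stop, the heat sink lies flat on its foot, and the jaw clamps it at an estimated 30 N or so. The arm was clear of everything at the end. `close_job` gives no verdict.

**What happened**
- **Bracket:** the first grasp closed on nothing. The real fingertips sat about 26 mm higher than `robot.tip_reach` implied. I corrected for this, and the bracket then went in between the guides and touched down at the expected height.
- **Heat sink:** the first placing failed. It caught on the upright and was left leaning at about 43°. I set it back on the table, measured it again, and placed it flat with more room from the upright.
- **Lever:** I gripped the knob and turned it to about 1.37–1.38 rad, then unloaded it, released it and withdrew.

**Last checks**
- **Pictures:** they show the bracket upright against the stop and square in the guides. The heat sink is flat and roughly centred on the foot, with the pad seated against it. I did not move the bystanders, though the last pictures show only the tape roll.
- **Clamp force:** the estimates disagree.

| How estimated | Clamp force |
|---|---|
| Pad compression in the top pictures (5.3 mm) | about 32 N |
| Lever angle | about 36 N |
| Rise in force at the knob, just before the last push | about 5–14 N |

I trusted the first two, because the gripper's own twist on the knob disturbs the force reading. If the force reading were right, the grip could be below the 12 N minimum.

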